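Pack charged data loggers from the clip strip into the shipping carton

ROBOT

A 6-joint arm with a two-finger parallel gripper is mounted at the origin on the work surface. World frame = base frame: x ahead of the robot, y to its left, z up, the work surface at z = 0. Lengths are in m, angles in rad, forces in N, time in s.
With the tool pointing down it reaches from about 0.3 to 0.825 m from the base axis. Payload 5.4 kg.
Tool frame: the origin (TCP) lies on the centre line of the jaws, within the pads' length; the fingertips stand env.nose_length ahead of it and the grasp point (between the pads) lies 5 mm behind it (env.nose_length is the distance from the TCP to the fingertips, in m); z points along the fingers, y is the direction in which the jaws open and shut (so a half turn about z gives the same grasp; the last joint's range is limited). The gripper opens to 92 mm and grips with 3 to 60 N. Pads are 20 mm wide; open, the fingers measure 128 mm over their backs; the gripper's body (75 mm by 189 mm) begins 69 mm behind the grasp point.
Start: joints at [-1.548, 0.158, 1.597, -0, 1.386, -0.21], TCP at [0.133, -0.559, 0.207] pointing down, gripper open.
Joint ranges: [-2.91, 2.91], [-0.94, 2.29], [0.18, 2.7], [-1.29, 4.43], [0.17, 2.64], [-3, 3]. Speed limits (rad/s): [2.57, 2.57, 3.14, 3.14, 3.14, 3.14].

INTERFACE

Orientations are given as a 3x3 rotation matrix whose columns are the frame's x, y, z axes.
In Python, from workcell import env gives the robot as it stands. The module is installed in compiled form; this text tells all that it offers.
- The arm moves only by the shell command python3 -m jog 'ROWS' [FORCE]. ROWS is JSON, a list of rows, each a list of 7 numbers: the shift along the tool's x, y, z in mm, then the turn, a rotation vector about the tool's x, y, z in degrees, then the opening, from 0 (shut) to 1 (fully open). A call has 1 to 20 rows; each row is the pose to reach, as a shift and turn from the pose measured when the call began, along the tool's axes at that moment; what a row does not reach only later rows make up. A row lasts 1/8 s, in which the tool goes at most 62.5 mm and 10.7 degrees, less where a joint would pass 70% of its speed; a pose out of reach is approached as far as the arm can. A call with a gripper value outside its range is refused whole. The fingers move at their own pace and stop on an object; FORCE is the grip in N (left out, the last holds). Time passes only in rows, so rows that repeat a pose let the fingers close. It gives the time, the measured TCP pose, the force and the opening at its end, in the units of the state.
- env.observe(): the state, without advancing time (a new reading comes with each control period).
- env.camera(name): name is "scene" or "top"; returns a dict with "image" (384x512x3 uint8, blue, green, red), "camera_matrix" (3x3 intrinsics, pixels), "extrinsics" (4x4, takes a point from camera to world coordinates). Camera axes: x right, y down, z forward; pixel columns grow to the right and rows downward; lengths in m; the calibration is good to about 2 mm. A picture is of the moment at which its call begins. There is no depth.
- env.finish_job(): hands the job in, once; it reports no verdict.
Trained networks look in the newest picture that a camera, given by its name, has taken for a name from the list of things; names that differ only in an ending like _2 or _b are one class to them, and where a whole thing is asked for, a point or a joint stands for the part that bears it (a point fixed in the world has none). Each returns a list of dicts, best first, with "confidence" (0 to 1); they miss things now and then, are a little off and sometimes report something else, mostly with a low value. They report only what shows in the picture. A call takes as long as a camera call. They do not tell look-alikes from the thing itself.
- env.outline_of(query, camera): "pixels" (384x512 bool, what is visible of it) and "extent" ([left, top, right, bottom] in pixels, round what is visible of it).
- env.mark_of(query, camera): "location" ([column, row] in pixels: a listed point, or the origin of a listed thing).
The state is a dict: "time": time; "joints": joint angles; "joint_velocities": joint speeds; "effort": joint torques, N m; "tool_pos": TCP position; "tool_rot": TCP orientation; "wrist_force": force on the tool from outside, world axes, zero at the start; "wrist_torque": the same for the moment, N m; "width": finger opening in m.
Only numpy, scipy, OpenCV 4.12 (cv2) and the standard library are available. Lean on these libraries where they do the work, as an engineer would, in place of code of your own. Each camera call takes 0.05 s, during which the arm holds its last target. There are 200 camera calls.

TASK

Pack the white data loggers for shipping: fold both flaps of the carton right back past upright, then pull every white logger up out of its sprung clips on the charging strip and lay them all flat on the carton floor, none on top of another, and put the blue desiccant cartridge in with them, on the floor or on top of the loggers. When everything is in, close both flaps down flat. Leave the red reference logger in its clips and do not disturb the bottle, the vial and the tape.

Things in the scene. Friction and masses are not known exactly. Their poses are not given: they have to be found in the camera images.
- strip: charging strip, fixed: grey plate 130 (x) x 292 (y) x 8 mm, origin at its underside's centre. Five stations at y = -116, -58, 0, 58, 116 mm hold one logger each, along x. Rails along y at x = -41.5 and 41.5 (16 wide, tops at 26 mm) carry at each station a pair of brass jaws, 18 mm either side of its centre line, 55 mm high, that spring apart. Fingers fit between the rails (67 mm)
- logger1_c (a point): centre of a white data logger: 100 mm long along its x; square middle 64 x 24 x 24 (grip across it), steel end caps of diameter 20 and length 18; 60 g. In the strip it lies level along the strip's x, centre 36 mm above the bench, end caps held by sprung jaws: an upward pull of 5 to 15 N at the middle frees it within 12 mm. May be absent (None from the start)
- logger2_c (a point): centre of a white data logger: 100 mm long along its x; square middle 64 x 24 x 24 (grip across it), steel end caps of diameter 20 and length 18; 60 g. In the strip it lies level along the strip's x, centre 36 mm above the bench, end caps held by sprung jaws: an upward pull of 5 to 15 N at the middle frees it within 12 mm. May be absent (None from the start)
- logger3_c (a point): centre of a white data logger: 100 mm long along its x; square middle 64 x 24 x 24 (grip across it), steel end caps of diameter 20 and length 18; 60 g. In the strip it lies level along the strip's x, centre 36 mm above the bench, end caps held by sprung jaws: an upward pull of 5 to 15 N at the middle frees it within 12 mm. May be absent (None from the start)
- logger4_c (a point): centre of a white data logger: 100 mm long along its x; square middle 64 x 24 x 24 (grip across it), steel end caps of diameter 20 and length 18; 60 g. In the strip it lies level along the strip's x, centre 36 mm above the bench, end caps held by sprung jaws: an upward pull of 5 to 15 N at the middle frees it within 12 mm. May be absent (None from the start)
- reference_c (a point): centre of the red reference logger: 100 mm long along its x; square middle 64 x 24 x 24 (grip across it), steel end caps of diameter 20 and length 18; 60 g. It sits in one of the strip's stations, held like the others
- carton: brown carton fixed to the bench, outside 132 (its x) x 218 (its y) x 60 mm high, walls and floor 4 mm, open under its two flaps; origin at the centre of its underside, x pointing away from the robot at yaw 0
- flap_near (a joint): near flap of the carton, a board 62 long x 214 wide x 3 mm hinged along the rim at the carton's -x side; value in rad: 0 lying flat over the opening, 1.57 upright, 2.2 folded outward against a firm stop. Stiff crease: it stays where it is left, under 1 N at its edge moves it
- flap_near_edge (a point): middle of the near flap's free edge
- flap_near_hinge (a point): middle of the near flap's hinge line, at carton x = -64, 61.5 mm above the bench
- flap_far (a joint): far flap, the mirror image of the near flap, hinged at the carton's +x side; same values
- flap_far_edge (a point): middle of the far flap's free edge
- flap_far_hinge (a point): middle of the far flap's hinge line, at carton x = +64, 61.5 mm above the bench
- desiccant_c (a point): centre of the blue desiccant cartridge, a loose hard plastic block 80 (its x) x 36 (its y) x 22 mm high with white stripes on top, lying on the bench; 70 g
- reagent_c (a point): centre (half-way up) of a glass bottle with a blue cap, 64 mm diameter, 130 high; not part of the job
- vial_c (a point): centre (half-way up) of an amber vial with a red cap, 28 mm diameter, 75 high; not part of the job
- tape_c (a point): centre of a yellow roll of tape lying flat, 110 mm diameter, 24 high; not part of the job
Not all that is in view belongs to the job. There is more than one size of the part that bears desiccant_c; the job needs the smaller. Leave any black look-alike of the part that bears logger3_c alone.

How it is judged:
By the outcome, as a careful person would: the job done as asked, in the order asked, and still so for the second after the job is handed in, with the robot touching nothing.
Of logger1, logger2, logger3, logger4 only 2 to 4 are there at a start; the rules pass over those that are not, and their reading is None.
At some moment in a run one of desiccant may be knocked a few centimetres aside while the robot is not near it.
Once in a run the grip may slacken for a moment while it holds something.
It also fails if it takes over 210 s, if anything falls off the work surface, if the arm or the gripper's body presses on something with over 40 N, if the wrist force passes 120 N, or if a joint passes its speed limit or range.

## Working session

There is one attempt and no reset: what is moved stays moved. The work goes in short steps, Python scripts to look and compute and a shell command to move; the robot and the scene stay as the last step left them, time stands still between calls to the robot, and variables do not carry over. Pictures are saved under pics/ and viewed, about 12 in all and at most 16, crops included, and the job is handed in when it is done.

```bash
mkdir -p pics; ls
cat > h.py <<'E'
import numpy as np, cv2
from workcell import env
def cam(n):
    c=env.camera(n); return c
def ray(c,px):
    K=c["camera_matrix"];T=c["extrinsics"]
    d=T[:3,:3]@np.linalg.solve(K,[px[0],px[1],1.]);return T[:3,3],d
def at(c,px,z):
    o,d=ray(c,px);return o+d*(z-o[2])/d[2]
def proj(c,p):
    T=c["extrinsics"];q=c["camera_matrix"]@(T[:3,:3].T@(np.array(p)-T[:3,3]));return q[:2]/q[2]
def save(c,name,box=None,s=1.5):
    im=c["image"]
    if box: im=im[box[1]:box[3],box[0]:box[2]]
    cv2.imwrite("pics/"+name,cv2.resize(im,None,fx=s,fy=s,interpolation=cv2.INTER_CUBIC))
def tool(p):
    s=env.observe();return 1000*s["tool_rot"].T@(np.array(p)-s["tool_pos"])
E
python3 - <<'E'
from h import *
np.set_printoptions(precision=3,suppress=True)
Z=dict(logger1_c=.036,logger2_c=.036,logger3_c=.036,logger4_c=.036,reference_c=.036,strip=0,carton=0,desiccant_c=.011,reagent_c=.065,vial_c=.037,tape_c=.012,flap_near_hinge=.0615,flap_far_hinge=.0615,flap_near_edge=.0615,flap_far_edge=.0615)
for n in("top","scene"):
    c=cam(n);save(c,n+"0.png");print(n,c["extrinsics"][:3,3])
    for q,z in Z.items():
        print(q,[(np.round(d["location"]),round(d["confidence"],2),at(c,d["location"],z)[:2]) for d in env.mark_of(q,n)[:6]])
s=env.observe();print(s["tool_rot"],env.nose_length)
E
```

```text
pics
top [ 0.45  -0.063  0.972]
logger1_c [(array([300., 220.]), 0.86, array([ 0.515, -0.209]))]
logger2_c []
logger3_c [(array([343., 224.]), 0.76, array([ 0.504, -0.322])), (array([234., 122.]), 0.69, array([ 0.793, -0.034])), (array([371., 278.]), 0.58, array([ 0.362, -0.389]))]
logger4_c [(array([257., 222.]), 0.58, array([ 0.512, -0.093])), (array([342., 221.]), 0.56, array([ 0.512, -0.321]))]
reference_c [(array([274., 222.]), 0.85, array([ 0.511, -0.139]))]
strip [(array([293., 222.]), 0.57, array([ 0.512, -0.195]))]
carton [(array([137., 199.]), 0.6, array([0.583, 0.238]))]
desiccant_c [(array([274., 166.]), 0.66, array([ 0.67 , -0.144])), (array([128., 183.]), 0.57, array([0.628, 0.26 ])), (array([273., 118.]), 0.56, array([ 0.811, -0.145])), (array([127., 218.]), 0.5, array([0.53, 0.26]))]
reagent_c [(array([168., 118.]), 0.59, array([0.795, 0.142]))]
vial_c [(array([294., 221.]), 0.43, array([ 0.513, -0.193]))]
tape_c [(array([331., 140.]), 0.78, array([ 0.743, -0.31 ]))]
flap_near_hinge [(array([126., 224.]), 0.91, array([0.512, 0.246]))]
flap_far_hinge [(array([136., 173
[... 1029 characters left out ...]
reagent_c [(array([297., 308.]), 0.97, array([0.793, 0.141]))]
vial_c [(array([224., 276.]), 0.73, array([ 0.794, -0.036])), (array([215., 222.]), 0.7, array([ 0.687, -0.126]))]
tape_c [(array([139., 215.]), 0.68, array([ 0.747, -0.314]))]
flap_near_hinge [(array([390., 226.]), 0.79, array([0.513, 0.241])), (array([225., 275.]), 0.16, array([ 0.8  , -0.027]))]
flap_far_hinge []
flap_near_edge [(array([389., 225.]), 0.73, array([0.512, 0.238])), (array([226., 274.]), 0.39, array([ 0.799, -0.027]))]
flap_far_edge [(array([377., 248.]), 0.8, array([0.58 , 0.234])), (array([188., 142.]), 0.4, array([ 0.523, -0.31 ]))]
[[ 0.973  0.231 -0.   ]
 [ 0.231 -0.973  0.   ]
 [-0.    -0.    -1.   ]] 0.014
```

View pics/top0.png

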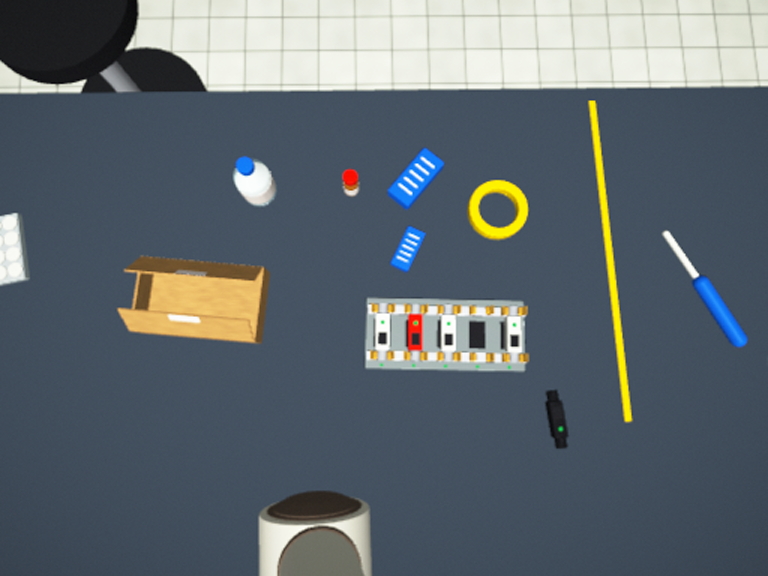

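View pics/scene0.png

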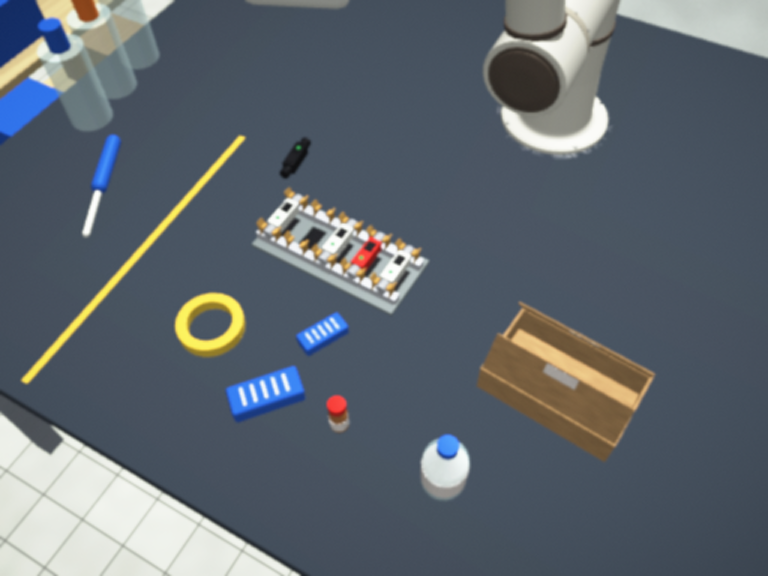

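Top view (pixels at 512 scale): three white loggers at (255,222), (299,222) and (343,223), with the red one at (277,222) and the 4th station empty. Blue blocks: the small one at (272,166) and the large one at (277,118). The black look-alike is at (371,279). The carton is at (130,200), its flaps partly open. I choose the white loggers in the strip and the small blue block; a crop will confirm.

Run:
```python
from h import *
np.set_printoptions(precision=3,suppress=True)
c=cam("top");a=c["image"][160:240,75:185];b=c["image"][145:255,235:360]
a=cv2.resize(a,(550,400),interpolation=cv2.INTER_CUBIC)
b=cv2.resize(b,None,fx=3.0,fy=3.0,interpolation=cv2.INTER_CUBIC)
cv2.imwrite("pics/cropA.png",a);
e=cam("scene");s=cv2.resize(e["image"][195:310,310:445],None,fx=4,fy=4,interpolation=cv2.INTER_CUBIC)
cv2.imwrite("pics/cropB.png",s)
W=np.zeros((600,800,3),np.uint8)
for q,z in(("desiccant_c",.022),("strip",.008)):
  for n,cc in(("top",c),("scene",e)):
    for d in env.outline_of(q,n)[:3]:
        ys,xs=np.nonzero(d["pixels"])
        P=np.array([at(cc,(x,y),z)[:2] for x,y in zip(xs,ys)],np.float32)*1000
        print(q,n,round(d["confidence"],2),cv2.minAreaRect(P))
def tri(q):
    a=env.mark_of(q,"top");b=env.mark_of(q,"scene")
    if not a or not b:return
    o1,d1=ray(c,a[0]["location"]);o2,d2=ray(e,b[0]["location"])
    t=np.linalg.lstsq(np.c_[d1,-d2],o2-o1,rcond=None)[0];print(q,o1+t[0]*d1,o2+t[1]*d2)
for q in("flap_near_hinge","flap_far_hinge","flap_near_edge","flap_far_edge","carton","logger1_c","reference_c","desiccant_c"):tri(q)
cv2.imwrite("pics/stripcrop.png",b)
```

```text
desiccant_c top 0.7 ((670.0303955078125, -137.67286682128906), (36.05781936645508, 81.4440689086914), 62.78032684326172)
desiccant_c top 0.63 ((806.7719116210938, -157.62705993652344), (56.93849182128906, 121.25225830078125), 46.714500427246094)
desiccant_c top 0.54 ((742.8256225585938, -308.63531494140625), (107.3404541015625, 113.7201919555664), 44.43717575073242)
desiccant_c scene 0.94 ((811.8026123046875, -155.19790649414062), (61.594810485839844, 109.47103118896484), 49.98051834106445)
desiccant_c scene 0.8 ((680.159912109375, -133.4989013671875), (46.11827087402344, 85.09548950195312), 65.09744262695312)
strip top 0.7 ((512.2285766601562, -206.63656616210938), (296.87396240234375, 129.38063049316406), 88.13662719726562)
strip scene 0.66 ((496.17620849609375, -217.06346130371094), (35.69709777832031, 110.02767944335938), 87.66917419433594)
strip scene 0.57 ((510.83880615234375, -213.46127319335938), (318.9859313964844, 148.12705993652344), 87.86517333984375)
flap_near_hinge [0.522 0.239 0.069] [0.519 0.246 0.071]
flap_far_hinge [0.636 0.225 0.043] [0.635 0.227 0.043]
flap_near_edge [0.547 0.237 0.101] [0.544 0.243 0.102]
flap_far_edge [0.606 0.232 0.11 ] [0.608 0.23  0.109]
carton [ 0.58   0.248 -0.01 ] [ 0.585  0.237 -0.013]
logger1_c [ 0.515 -0.209  0.027] [ 0.511 -0.2    0.025]
reference_c [ 0.519 -0.144  0.036] [ 0.518 -0.142  0.036]
desiccant_c [ 0.814 -0.152  0.019] [ 0.814 -0.154  0.02 ]
```

View pics/cropA.png

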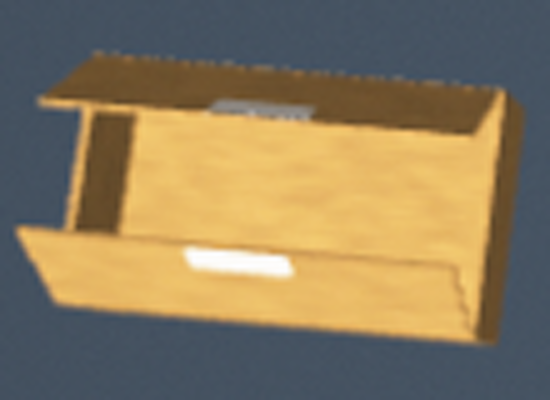

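View pics/cropB.png

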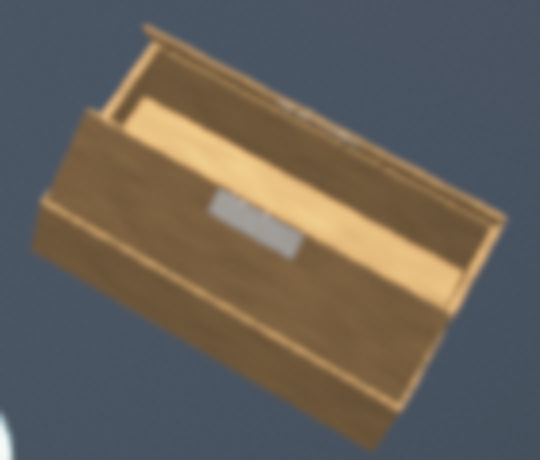

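View pics/stripcrop.png

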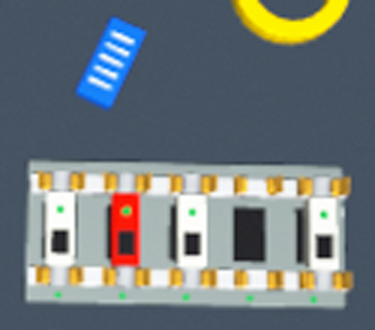

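Run:
```python
from h import *
from scipy.optimize import least_squares
np.set_printoptions(precision=3,suppress=True)
c=cam("top");e=cam("scene")
T=lambda u,v:(75+u/5,160+v/5)
S=lambda u,v:(310+u/4,195+v/4)
obs=[("nh",1,c,T(57,305)),("nh",-1,c,T(478,340)),("fh",1,c,T(95,52)),("fh",-1,c,T(503,90)),("ne",1,c,T(17,228)),("ne",-1,c,T(457,265)),("fe",1,c,T(40,100)),("fe",-1,c,T(475,133)),
("fh",-1,e,S(45,200)),("fh",1,e,S(402,408)),("fe",-1,e,S(92,112)),("fe",1,e,S(452,312)),("ne",-1,e,S(148,27)),("ne",1,e,S(505,217))]
def P(k,s,p):
    x,y,w,an,af=p
    lx={"nh":-.064,"fh":.064,"ne":-.064+.062*np.cos(an),"fe":.064-.062*np.cos(af)}[k]
    z=.0615+(.062*np.sin(an) if k=="ne" else .062*np.sin(af) if k=="fe" else 0)
    ly=.107*s
    return [x+lx*np.cos(w)-ly*np.sin(w),y+lx*np.sin(w)+ly*np.cos(w),z]
f=lambda p:np.concatenate([proj(cc,P(k,s,p))-px for k,s,cc,px in obs])
r=least_squares(f,[.58,.235,0,1.2,1.2],loss="soft_l1");print(r.x,r.fun.reshape(-1,2).tolist() and np.round(f(r.x).reshape(-1,2),1).tolist())
# desiccant, loggers by colour
o=lambda u,v:(235+u/3,145+v/3)
for n,uv in dict(L1=(60,230),red=(125,230),L2=(192,230),L3=(323,230)).items(): print(n,at(c,o(*uv),.048)[:2])
for n,uv in dict(bl=(28,300),br=(344,307),tl=(29,162),tr=(343,168)).items(): print(n,at(c,o(*uv),.008)[:2])
```

```text
[ 0.578  0.235 -0.099  1.052  1.   ] [[-0.2, -1.9], [-1.8, -1.9], [-0.5, 0.3], [-1.1, -0.5], [-0.3, -0.7], [-0.9, -0.8], [-0.5, -0.5], [-1.3, 0.1], [0.1, -1.2], [-0.7, -2.2], [-1.5, -1.8], [0.3, -1.0], [-1.2, -1.1], [-0.2, -0.6]]
L1 [ 0.513 -0.088]
red [ 0.512 -0.145]
L2 [ 0.511 -0.204]
L3 [ 0.509 -0.319]
bl [ 0.452 -0.059]
br [ 0.442 -0.346]
tl [ 0.579 -0.062]
tr [ 0.569 -0.352]
```

```bash
cat >> h.py <<'E'
from scipy.spatial.transform import Rotation as Ro
CART=np.array([.578,.235]);CY=-.099
def carton(lx,ly=0): 
    return CART+[lx*np.cos(CY)-ly*np.sin(CY),lx*np.sin(CY)+ly*np.cos(CY)]
def go(p,yaw):
    """shift mm + rotvec deg (tool axes) to TCP p with tool down, x axis at yaw"""
    s=env.observe();R=s["tool_rot"]
    Rt=Ro.from_euler("z",yaw).as_matrix()@np.diag([1,-1,-1.])
    print("shift",np.round(tool(p),1),"turn",np.round(Ro.from_matrix(R.T@Rt).as_rotvec(degrees=True),1),"at",np.round(s["tool_pos"],4),"F",np.round(s["wrist_force"],1),"w",round(s["width"],4),"t",round(s["time"],1))
E
python3 -c "
from h import *
go([*carton(0),.18],CY)"
```

```text
shift [ 616.6 -670.3   27.4] turn [-0. -0. 19.] at [ 0.1326 -0.5595  0.2074] F [ 0.5 -0.4 -0.3] w 0.0922 t 2.8
```

```bash
python3 -m jog '[[617,-670,10,0,0,19,0],[617,-670,10,0,0,19,0],[617,-670,10,0,0,19,0],[617,-670,10,0,0,19,0],[617,-670,10,0,0,19,0],[617,-670,10,0,0,19,0],[617,-670,10,0,0,19,0],[617,-670,10,0,0,19,0],[617,-670,10,0,0,19,0],[617,-670,10,0,0,19,0],[617,-670,10,0,0,19,0],[617,-670,10,0,0,19,0],[617,-670,10,0,0,19,0],[617,-670,10,0,0,19,0],[617,-670,10,0,0,19,0],[617,-670,10,0,0,19,0],[617,-670,10,0,0,19,0],[617,-670,10,0,0,19,0],[617,-670,10,0,0,19,0],[617,-670,10,0,0,19,0]]' 20; python3 -c "
from h import *
go([*carton(0),.109],CY)"
```

```text
time: 5.3
tool_pos: [0.5784, 0.2343, 0.1976]
tool_rot: [[0.995, -0.099, 0.0], [-0.099, -0.995, 0.0], [0.0, -0.0, -1.0]]
wrist_force: [-0.5, 0.0, -1.0]
width: 0.0004
shift [-0.5 -0.7 88.6] turn [-0. -0. -0.] at [0.5784 0.2343 0.1976] F [-0.5  0.  -1. ] w 0.0004 t 5.3
```

```bash
python3 -m jog '[[0,0,44,0,0,0,0],[0,0,88,0,0,0,0],[0,0,88,0,0,0,0],[-15,0,88,0,0,0,0],[-30,0,88,0,0,0,0],[-40,0,88,0,0,0,0],[-50,0,88,0,0,0,0],[-58,0,88,0,0,0,0],[-64,0,88,0,0,0,0],[-68,0,88,0,0,0,0],[-70,0,88,0,0,0,0],[-70,0,88,0,0,0,0]]'; python3 -m jog '[[-2,0,0,0,0,0,0],[-4,0,0,0,0,0,0],[-4,0,0,0,0,0,0]]';python3 -c "
from h import *
c=cam('top');save(c,'f1.png',(70,150,190,250),5)"
```

```text
time: 6.8
tool_pos: [0.5088, 0.2412, 0.1096]
tool_rot: [[0.995, -0.099, 0.0], [-0.099, -0.995, 0.0], [0.0, -0.0, -1.0]]
wrist_force: [-0.6, -0.6, 0.1]
width: 0.0007
time: 7.18
tool_pos: [0.5047, 0.2416, 0.1095]
tool_rot: [[0.995, -0.099, 0.0], [-0.099, -0.995, -0.0], [0.0, 0.0, -1.0]]
wrist_force: [0.2, 0.1, -0.1]
width: 0.0004
```

View pics/f1.png

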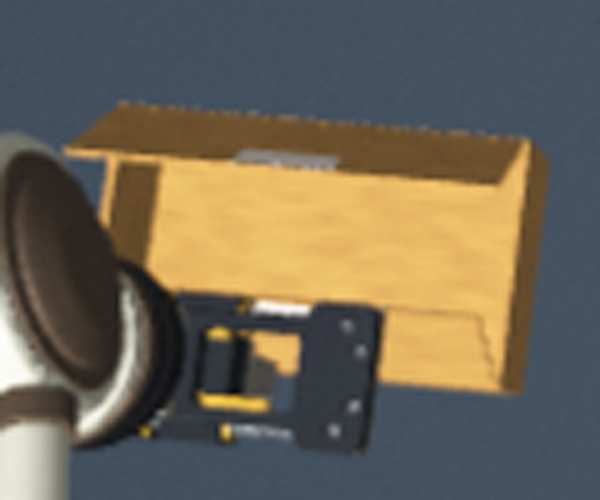

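```bash
python3 -c "
from h import *
c=cam('scene');save(c,'f2.png',(280,120,480,320),3)
for p in ([.505,.2416,.0955],[.505,.2416,.18]):print(proj(c,p))"
```

```text
[394.96211808 215.54228032]
[404.15552821 194.22124831]
```

View pics/f2.png

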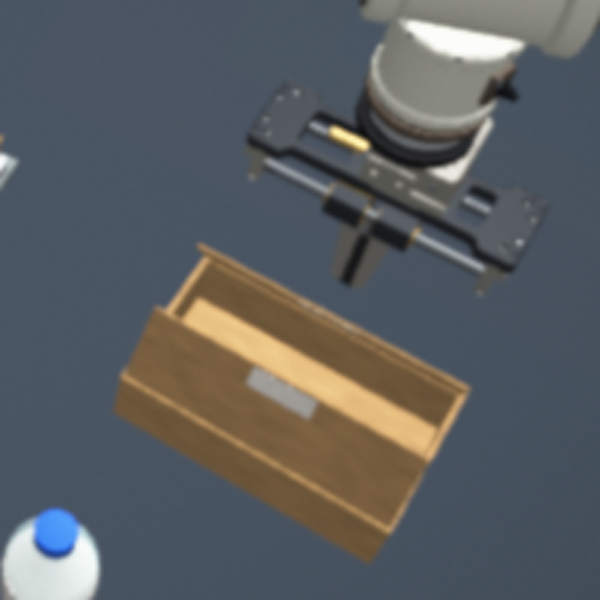

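Run:
```python
from h import *
np.set_printoptions(precision=3,suppress=True)
c=cam("top");e=cam("scene")
T=lambda u,v:(75+u/5,160+v/5)
S=lambda u,v:(310+u/4,195+v/4)
def tri(n,a,b):
    o1,d1=ray(c,a);o2,d2=ray(e,b)
    t=np.linalg.lstsq(np.c_[d1,-d2],o2-o1,rcond=None)[0];A=o1+t[0]*d1;B=o2+t[1]*d2
    print(n,(A+B)/2,np.linalg.norm(A-B))
tri("ne+",T(17,228),S(505,217));tri("ne-",T(457,265),S(148,27))
tri("fe+",T(40,100),S(452,312));tri("fe-",T(475,133),S(92,112))
tri("fh+",T(95,52),S(402,408));tri("fh-",T(503,90),S(45,200))
im=e["image"].copy()
def P(lx,ly,z): return [*carton(lx,ly),z]
def draw(im,cc,a,b,col):
    cv2.line(im,*[tuple(int(round(v*16)) for v in proj(cc,q)) for q in(a,b)],col,1,cv2.LINE_AA,4)
out=[]
for cc,box in((c,(70,150,190,250)),(e,(310,190,450,310))):
    im=cc["image"].copy()
    draw(im,cc,P(-.064,-.107,.0615),P(-.064,.107,.0615),(0,255,0))
    draw(im,cc,P(.064,-.107,.0615),P(.064,.107,.0615),(0,255,0))
    for s,a in((-1,1.05),(1,1.0)):
        x=s*(.064-.062*np.cos(a));z=.0615+.062*np.sin(a);draw(im,cc,P(x,-.107,z),P(x,.107,z),(0,0,255))
    out.append(cv2.resize(im[box[1]:box[3],box[0]:box[2]],(400,400) if 0 else None,fx=3,fy=3,interpolation=cv2.INTER_CUBIC))
h=max(o.shape[0] for o in out);out=[cv2.copyMakeBorder(o,0,h-o.shape[0],0,0,0) for o in out]
cv2.imwrite("pics/ov.png",np.hstack(out))
```

```text
ne+ [0.554 0.346 0.112] 0.00014690997414778487
ne- [0.532 0.133 0.109] 0.003938847103446979
fe+ [0.619 0.339 0.109] 0.00021547874873931267
fe- [0.598 0.127 0.107] 0.006252879556223371
fh+ [0.654 0.338 0.056] 0.0021899490825955394
fh- [0.631 0.122 0.055] 0.0020097924251925277
```

View pics/ov.png

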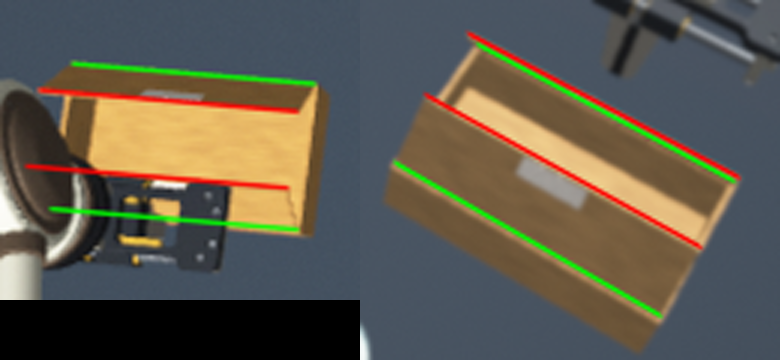

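The shut fingers passed above the near flap without touching it: the lateral move began before the descent had settled, and the flap hasn't moved. I'll go back up and over, then descend and check the height before pushing.

```bash
python3 -m jog '[[0,0,-60,0,0,0,0],[0,0,-60,0,0,0,0],[0,0,-60,0,0,0,0],[72,0,-60,0,0,0,0],[72,0,-60,0,0,0,0],[72,0,-60,0,0,0,0]]' | head -2; python3 -m jog '[[0,0,30,0,0,0,0],[0,0,60,0,0,0,0],[0,0,65,0,0,0,0],[0,0,65,0,0,0,0],[0,0,65,0,0,0,0]]'
```

```text
time: 8.12
tool_pos: [0.5759, 0.2342, 0.1682]
time: 8.75
tool_pos: [0.5766, 0.2345, 0.1051]
tool_rot: [[0.995, -0.1, 0.0], [-0.1, -0.995, 0.0], [0.0, -0.0, -1.0]]
wrist_force: [-1.1, 0.3, 0.5]
width: 0.0003
```

```bash
python3 -m jog '[[-10,0,0,0,0,0,0],[-20,0,0,0,0,0,0],[-30,0,0,0,0,0,0],[-40,0,0,0,0,0,0],[-50,0,0,0,0,0,0],[-60,0,0,0,0,0,0],[-66,0,0,0,0,0,0],[-70,0,0,0,0,0,0],[-72,0,0,0,0,0,0],[-72,0,0,0,0,0,0]]'|egrep 'pos|force'; python3 -c "
from h import *
c=cam('scene');save(c,'f3.png',(290,140,450,310),3)
c=cam('top');print(env.mark_of('flap_near_edge','scene'),env.mark_of('flap_near_edge','top'))"
```

```text
tool_pos: [0.5049, 0.2417, 0.105]
wrist_force: [-0.5, -0.4, 0.5]
[{'location': [399.5, 207.7], 'confidence': 0.88}, {'location': [294.5, 305.2], 'confidence': 0.72}] [{'location': [120.7, 230.7], 'confidence': 0.8}]
```

View pics/f3.png

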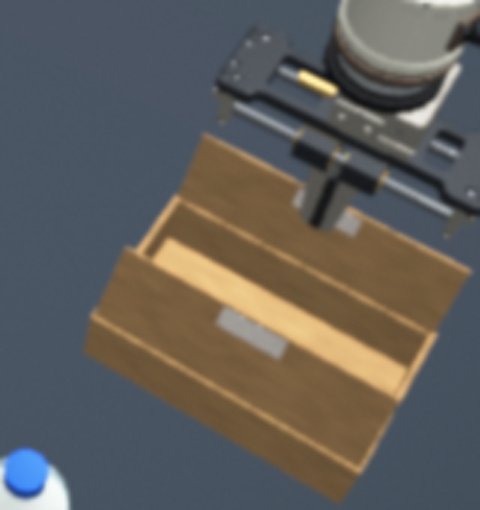

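```bash
python3 -m jog '[[-2,0,0,0,0,0,0],[-3,0,0,0,0,0,0],[-3,0,0,0,0,0,0],[30,0,0,0,0,0,0],[60,0,0,0,0,0,0],[85,0,0,0,0,0,0],[95,0,0,0,0,0,0],[105,0,0,0,0,0,0],[115,0,0,0,0,0,0],[125,0,0,0,0,0,0],[133,0,0,0,0,0,0],[139,0,0,0,0,0,0],[143,0,0,0,0,0,0],[145,0,0,0,0,0,0],[145,0,0,0,0,0,0]]'|egrep 'pos|force';python3 -m jog '[[1,0,0,0,0,0,0],[2,0,0,0,0,0,0],[2,0,0,0,0,0,0]]'|egrep 'pos|force'
```

```text
tool_pos: [0.6495, 0.2272, 0.1051]
wrist_force: [0.3, 0.3, 0.1]
tool_pos: [0.6515, 0.227, 0.1051]
wrist_force: [-1.0, 0.2, 0.1]
```

```bash
python3 -m jog '[[-10,0,-50,0,0,0,0],[-10,0,-75,0,0,0,0],[-10,0,-75,0,0,0,0],[-10,0,-75,0,0,0,0]]'|egrep 'pos';python3 -c "
from h import *
go([.513,-.0885,.12],-.034)"
```

```text
tool_pos: [0.6408, 0.2278, 0.1784]
shift [-95.4 327.5  58.7] turn [ 0.   0.1 -3.8] at [0.6408 0.2278 0.1784] F [ 0.9  0.4 -0. ] w 0.0003 t 12.9
```

```bash
python3 -m jog '[[-95,327,0,0,0,-3.8,0.48],[-95,327,0,0,0,-3.8,0.48],[-95,327,0,0,0,-3.8,0.48],[-95,327,0,0,0,-3.8,0.48],[-95,327,0,0,0,-3.8,0.48],[-95,327,0,0,0,-3.8,0.48],[-95,327,0,0,0,-3.8,0.48],[-95,327,58,0,0,-3.8,0.48],[-95,327,58,0,0,-3.8,0.48],[-95,327,58,0,0,-3.8,0.48]]' 40;python3 - <<'E'
from h import *
c=cam("top");a=c["image"][150:250,70:190];o=[cv2.resize(a,(480,400),interpolation=cv2.INTER_CUBIC)]
e=cam("scene");o.append(cv2.resize(e["image"][120:220,215:295],(320,400),interpolation=cv2.INTER_CUBIC))
cv2.imwrite("pics/g1.png",np.hstack(o))
for q in("flap_near_edge","flap_far_edge"):
    A=env.mark_of(q,"top");B=env.mark_of(q,"scene")
    if A and B:
        o1,d1=ray(c,A[0]["location"]);o2,d2=ray(e,B[0]["location"])
        t=np.linalg.lstsq(np.c_[d1,-d2],o2-o1,rcond=None)[0];print(q,(o1+t[0]*d1+o2+t[1]*d2)/2)
for n,cc in(("top",c),("scene",e)):
  print(n,[(q,[at(cc,d["location"],.036)[:2].round(3) for d in env.mark_of(q,n)[:2]]) for q in("logger1_c","logger2_c","logger3_c")])
print(proj(e,[.513,-.0885,.048]))
E
```

```text
time: 14.2
tool_pos: [0.5141, -0.0874, 0.1214]
tool_rot: [[0.999, -0.033, -0.001], [-0.033, -0.999, 0.0], [-0.001, 0.0, -1.0]]
wrist_force: [0.1, -0.1, 0.8]
width: 0.0441
flap_near_edge [0.49106134 0.24293718 0.11549948]
flap_far_edge [0.66655635 0.22114715 0.11108982]
top [('logger1_c', [array([ 0.512, -0.207])]), ('logger2_c', [array([ 0.508, -0.321])]), ('logger3_c', [array([ 0.358, -0.385]), array([ 0.507, -0.32 ])])]
scene [('logger1_c', [array([ 0.519, -0.2  ]), array([ 0.752, -0.308])]), ('logger2_c', []), ('logger3_c', [array([ 0.379, -0.376]), array([ 0.513, -0.321])])]
[263.98552119 174.34411383]
```

View pics/g1.png

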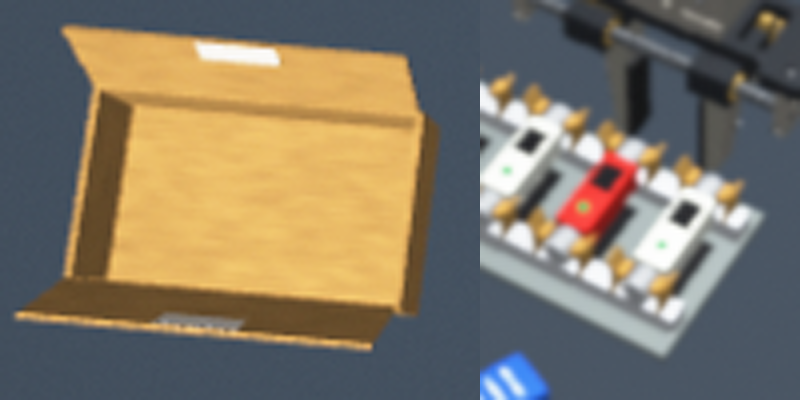

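Both flaps are folded back (about 2.0 rad), and the fingers stand above the end white logger. Descending to grip.

```bash
python3 -m jog '[[-1,1,40,0,0,0,0.48],[-1,1,70,0,0,0,0.48],[-1,1,83,0,0,0,0.48],[-1,1,83,0,0,0,0.48],[-1,1,83,0,0,0,0.48]]';python3 -m jog '[[0,0,0,0,0,0,0],[0,0,0,0,0,0,0],[0,0,0,0,0,0,0],[0,0,0,0,0,0,0],[0,0,0,0,0,0,0]]'|egrep "pos|force|width"
```

```text
time: 15.42
tool_pos: [0.5135, -0.0895, 0.0391]
tool_rot: [[0.999, -0.034, 0.001], [-0.034, -0.999, -0.001], [0.001, 0.001, -1.0]]
wrist_force: [-0.2, -0.5, -0.4]
width: 0.0442
tool_pos: [0.515, -0.0872, 0.0431]
wrist_force: [-9.2, 12.5, 27.9]
width: 0.0006
```

```bash
python3 -m jog '[[0,0,0,0,0,0,0.48],[0,0,0,0,0,0,0.48],[0,0,0,0,0,0,0.48]]'|egrep "pos|force|width";python3 - <<'E'
from h import *
e=cam("scene");save(e,"g2.png",(200,110,320,230),5)
print(proj(e,env.observe()["tool_pos"]))
E
```

```text
tool_pos: [0.5148, -0.0874, 0.0429]
wrist_force: [-0.2, 0.7, -0.1]
width: 0.0288
[264.07518287 176.23436628]
```

View pics/g2.png

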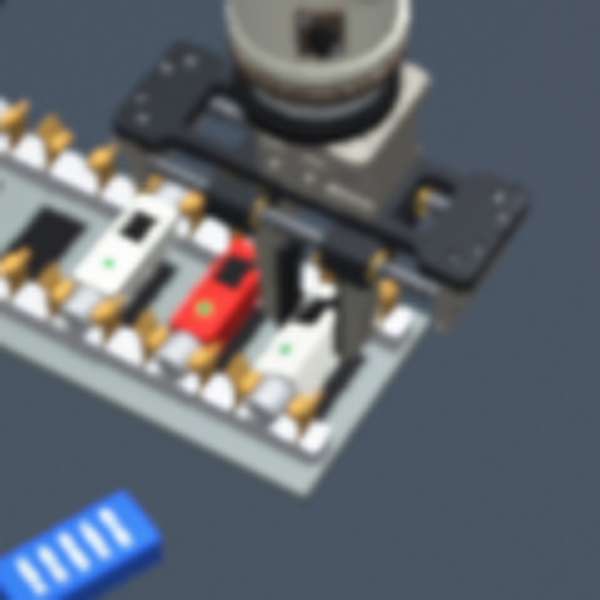

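Run:
```python
from h import *
e=cam("scene")
q=lambda p:((proj(e,p)-[200,110])*5).round()
s=env.observe();print(s["tool_pos"],s["width"],s["wrist_force"])
t=s["tool_pos"];w=s["width"]/2
for n,dy in(("R in",w),("R out",w+.018),("L in",-w),("L out",-w-.018)):
    print(n,[q([t[0]+dx,t[1]+dy,t[2]-.014]) for dx in(.01,-.01)])
for n,y in(("lg R",.012),("lg L",-.012)):print(n,[q([.513+dx,-.0885+y,.048]) for dx in(.032,-.032)])
for n,y in(("red R",.012),("red L",-.012)):print(n,[q([.512+dx,-.1465+y,.048]) for dx in(.032,-.032)])
```

```text
[ 0.51464035 -0.08734004  0.04271632] 0.03723846464677254 [-0.20316245 -0.13139549  0.56471068]
R in [array([343., 376.]), array([362., 348.])]
R out [array([375., 390.]), array([393., 362.])]
L in [array([279., 347.]), array([298., 320.])]
L out [array([248., 334.]), array([267., 306.])]
lg R [array([310., 377.]), array([371., 286.])]
lg L [array([268., 358.]), array([329., 269.])]
red R [array([210., 330.]), array([272., 242.])]
red L [array([169., 312.]), array([232., 225.])]
```

```bash
for o in 1; do python3 -m jog '[[0,0,0,0,0,0,0.34],[0,0,0,0,0,0,0.34]]' 8|egrep "pos|force|width";python3 -m jog '[[0,0,0,0,0,0,0.26],[0,0,0,0,0,0,0.26]]'|egrep "pos|force|width";python3 -m jog '[[0,0,0,0,0,0,0.2],[0,0,0,0,0,0,0.2]]'|egrep "pos|force|width"; done
python3 - <<'E'
from h import *
e=cam("scene");t=cam("top")
W=[cv2.resize(e["image"][130:200,230:300],(400,400),interpolation=cv2.INTER_CUBIC),cv2.resize(t["image"][175:265,235:325],(400,400),interpolation=cv2.INTER_CUBIC)]
cv2.imwrite("pics/g3.png",np.hstack(W))
E
```

```text
tool_pos: [0.5144, -0.0873, 0.0425]
wrist_force: [0.6, 0.3, 0.1]
width: 0.0317
tool_pos: [0.5144, -0.0874, 0.0424]
wrist_force: [-0.1, -0.9, 0.8]
width: 0.0241
tool_pos: [0.5145, -0.0874, 0.0425]
wrist_force: [0.1, 0.3, -0.9]
width: 0.0183
```

View pics/g3.png

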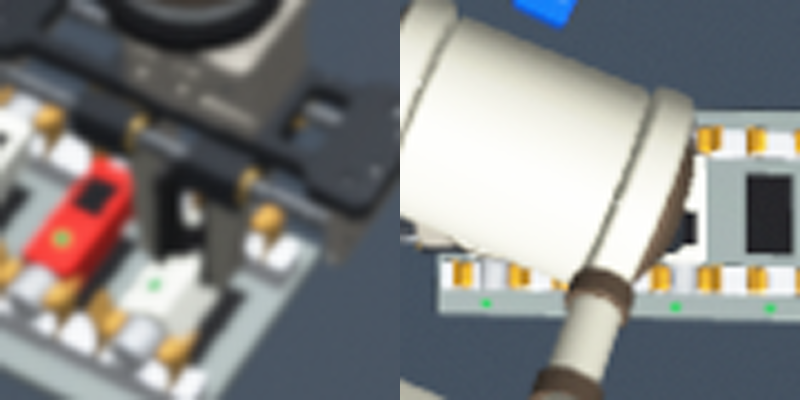

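Width 18 mm with no force means the tips are above the logger, so they sit about 15–20 mm higher than I assumed. The first pass over the flap points the same way. I'll open, lift, and go deeper carefully. TCP 0.025 is safe either way.

```bash
python3 -m jog '[[-1,1,-12,0,0,0,0.48],[-1,1,-12,0,0,0,0.48],[-1,1,-12,0,0,0,0.48],[-1,1,-12,0,0,0,0.48],[-1,1,0,0,0,0,0.48],[-1,1,6,0,0,0,0.48],[-1,1,12,0,0,0,0.48],[-1,1,17,0,0,0,0.48],[-1,1,17,0,0,0,0.48]]' 8|egrep "pos|force|width";python3 -m jog '[[0,0,0,0,0,0,0.34],[0,0,0,0,0,0,0.34],[0,0,0,0,0,0,0.2],[0,0,0,0,0,0,0.2]]' 8|egrep "pos|force|width"; python3 -c "
from workcell import env
print(env.nose_length)"
```

```text
tool_pos: [0.5131, -0.0881, 0.025]
wrist_force: [-0.0, 0.1, 0.5]
width: 0.0444
tool_pos: [0.5137, -0.0901, 0.0263]
wrist_force: [-4.1, -6.7, 6.0]
width: 0.028
0.014
```

```bash
python3 -m jog '[[0,0,0,0,0,0,0.1],[0,0,0,0,0,0,0.1],[0,0,0,0,0,0,0.1]]' 15|egrep "pos|force|width"
python3 - <<'E'
from h import *
e=cam("scene")
cv2.imwrite("pics/g4.png",cv2.resize(e["image"][115:215,215:315],(600,600),interpolation=cv2.INTER_CUBIC))
E
```

```text
tool_pos: [0.5137, -0.0902, 0.0265]
wrist_force: [-1.7, -2.5, 2.1]
width: 0.0277
```

View pics/g4.png

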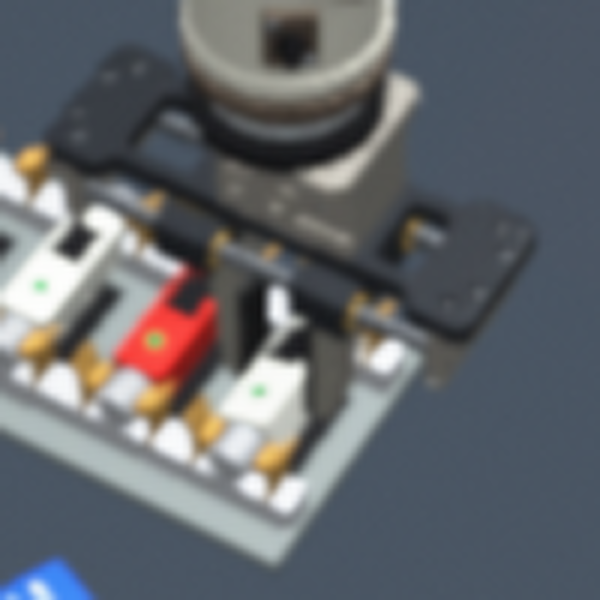

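```bash
python3 -m jog '[[0,0,0,0,0,0,0],[0,0,0,0,0,0,0],[0,0,0,0,0,0,0]]' 40|egrep "pos|force|width"; python3 -m jog '[[0,0,-4,0,0,0,0],[0,0,-8,0,0,0,0],[0,0,-12,0,0,0,0],[0,0,-16,0,0,0,0],[0,0,-20,0,0,0,0]]' |egrep "pos|force|width"; python3 -m jog '[[0,0,-20,0,0,0,0],[0,0,-40,0,0,0,0],[0,0,-60,0,0,0,0],[0,0,-60,0,0,0,0],[0,0,-60,0,0,0,0]]' |egrep "pos|force|width"
```

```text
tool_pos: [0.5137, -0.0902, 0.0265]
wrist_force: [-1.0, -1.2, 1.8]
width: 0.0263
tool_pos: [0.5143, -0.0907, 0.0475]
wrist_force: [0.4, -0.9, -0.4]
width: 0.0256
tool_pos: [0.5141, -0.0909, 0.1074]
wrist_force: [0.6, -0.4, -0.8]
width: 0.0259
```

```bash
cat >> h.py <<'E'
def whites():
    e=cam("scene");r=[]
    for q in("logger1_c","logger2_c","logger3_c","logger4_c","reference_c"):
        for d in env.mark_of(q,"scene")[:4]: r.append((q[:7],np.round(d["location"]).tolist(),round(d["confidence"],2),at(e,d["location"],.036)[:2].round(3).tolist()))
    return e,r
E
python3 - <<'E'
from h import *
e,r=whites();t=env.observe()["tool_pos"];print("held expect",proj(e,t),"station",proj(e,[.513,-.0885,.036]))
for x in r:print(x)
hsv=cv2.cvtColor(e["image"],cv2.COLOR_BGR2HSV)
# logger orientation in hand: outline
for q in("logger1_c",):
  for d in env.outline_of(q,"scene")[:4]:
    ys,xs=np.nonzero(d["pixels"]);print(d["confidence"],d["extent"],cv2.minAreaRect(np.c_[xs,ys].astype(np.float32)))
E
```

```text
held expect [263.11004411 159.59166913] station [263.98463111 177.18562566]
('logger1', [227.0, 163.0], 0.68, [0.518, -0.194])
('logger3', [197.0, 106.0], 0.74, [0.385, -0.374])
('logger3', [187.0, 145.0], 0.64, [0.516, -0.319])
('logger4', [263.0, 158.0], 0.58, [0.461, -0.12])
('referen', [244.0, 168.0], 0.85, [0.512, -0.149])
0.79 [211.5, 147.2, 234.8, 178.0] ((224.1967010498047, 161.16392517089844), (11.779393196105957, 34.31388854980469), 39.80556869506836)
0.47 [165.9, 125.6, 284.3, 211.6] ((226.00003051757812, 166.50001525878906), (111.35618591308594, 46.51021194458008), 26.56505012512207)
```

Run:
```python
from h import *
e=cam("scene");t=env.observe()["tool_pos"]
for d in env.outline_of("logger4_c","scene")[:4]:
    ys,xs=np.nonzero(d["pixels"]);print(d["confidence"],d["extent"],cv2.minAreaRect(np.c_[xs,ys].astype(np.float32)))
for dx in(.05,-.05):print(proj(e,t+[dx,0,.0095]))
im=e["image"];c=cv2.resize(im[120:200,225:305],(480,480),interpolation=cv2.INTER_CUBIC);cv2.imwrite("pics/g5.png",c)
go([*carton(0,.066),.15],CY)
```

```text
0.71 [318.8, 183.5, 447.4, 305.1] ((379.1050720214844, 243.55731201171875), (105.26766967773438, 89.46554565429688), 28.610462188720703)
0.6 [247.3, 146.3, 268.1, 174.0] ((258.75, 162.25), (13.418987274169922, 29.293737411499023), 37.87498474121094)
0.58 [217.9, 263.4, 233.5, 288.1] ((224.67694091796875, 275.4154052734375), (23.566600799560547, 12.651541709899902), 82.87498474121094)
[252.82327321 171.72104501]
[272.87953036 143.07035298]
shift [  57.6 -393.3  -43.1] turn [ 0.1 -0.1  3.8] at [ 0.514  -0.0906  0.1073] F [-0.3 -0.2 -0.3] w 0.0259 t 21.5
```

View pics/g5.png

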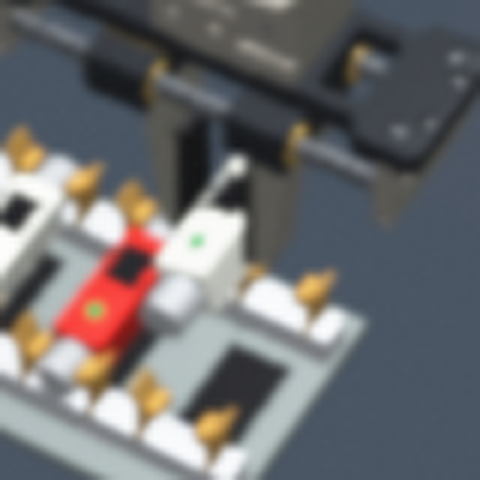

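```bash
python3 -m jog '[[0,0,-50,0,0,0,0],[0,0,-50,0,0,0,0],[58,-391,-50,0,0,3.8,0],[58,-391,-50,0,0,3.8,0],[58,-391,-50,0,0,3.8,0],[58,-391,-50,0,0,3.8,0],[58,-391,-50,0,0,3.8,0],[58,-391,-50,0,0,3.8,0],[58,-391,-50,0,0,3.8,0],[58,-391,-50,0,0,3.8,0],[58,-391,-50,0,0,3.8,0],[58,-391,-50,0,0,3.8,0]]' |egrep "pos|force|width"; python3 -c "
from h import *
go([*carton(0,.064),.03],CY)"
```

```text
tool_pos: [0.5849, 0.297, 0.1568]
wrist_force: [-0.4, 0.1, 0.2]
width: 0.0258
shift [ -1.   -1.8 126.8] turn [ 0.1 -0.1 -0.1] at [0.5849 0.297  0.1568] F [-0.4  0.1  0.2] w 0.0258 t 23.0
```

Width still 26 mm: it's held. Lowering to TCP 0.030, then in small steps while watching the force.

```bash
python3 -m jog '[[-1,-2,50,0,0,0,0],[-1,-2,90,0,0,0,0],[-1,-2,115,0,0,0,0],[-1,-2,127,0,0,0,0],[-1,-2,127,0,0,0,0],[-1,-2,127,0,0,0,0]]' |egrep "pos|force|width"; python3 -m jog '[[0,0,3,0,0,0,0],[0,0,6,0,0,0,0],[0,0,6,0,0,0,0]]' |egrep "pos|force|width"; python3 -m jog '[[0,0,2,0,0,0,0],[0,0,4,0,0,0,0],[0,0,4,0,0,0,0]]' |egrep "pos|force|width"
```

```text
tool_pos: [0.5856, 0.299, 0.0315]
wrist_force: [0.0, -0.0, -0.7]
width: 0.0257
tool_pos: [0.5854, 0.299, 0.0253]
wrist_force: [0.4, -0.2, -0.3]
width: 0.0256
tool_pos: [0.5852, 0.2989, 0.0209]
wrist_force: [0.2, 0.5, -0.4]
width: 0.0261
```

```bash
for i in 1 2 3 ; do :; done; python3 -m jog '[[0,0,2,0,0,0,0],[0,0,2,0,0,0,0]]' |egrep "pos|force"; python3 -m jog '[[0,0,2,0,0,0,0],[0,0,2,0,0,0,0]]' |egrep "pos|force";python3 -m jog '[[0,0,2,0,0,0,0],[0,0,2,0,0,0,0]]' |egrep "pos|force|wid"
```

```text
tool_pos: [0.585, 0.2989, 0.0187]
wrist_force: [1.5, -0.3, -1.3]
tool_pos: [0.5847, 0.2988, 0.0164]
wrist_force: [-0.5, -0.6, -0.7]
tool_pos: [0.5846, 0.2987, 0.0141]
wrist_force: [-0.7, 0.3, -1.1]
width: 0.0258
```

```bash
python3 -m jog '[[0,0,2,0,0,0,0],[0,0,2,0,0,0,0]]' |egrep "pos|force"; python3 -m jog '[[0,0,2,0,0,0,0],[0,0,2,0,0,0,0]]' |egrep "pos|force";python3 -m jog '[[0,0,2,0,0,0,0],[0,0,2,0,0,0,0]]' |egrep "pos|force|wid"
```

```text
tool_pos: [0.5843, 0.2987, 0.0118]
wrist_force: [-0.2, 0.4, -0.6]
tool_pos: [0.5845, 0.2987, 0.0099]
wrist_force: [-0.1, 0.5, -1.0]
tool_pos: [0.5847, 0.2988, 0.0096]
wrist_force: [-4.4, -1.9, 10.7]
width: 0.026
```

```bash
python3 -m jog '[[0,0,-1,0,0,0,0.38],[0,0,-1,0,0,0,0.38],[0,0,-1,0,0,0,0.38],[0,0,-30,0,0,0,0.38],[0,0,-80,0,0,0,0.38],[0,0,-130,0,0,0,0.38],[0,0,-150,0,0,0,0.38],[0,0,-150,0,0,0,0.38]]' |egrep "pos|force|wid"
python3 - <<'E'
from h import *
go([.511,-.2045,.11],-.034)
c=cam("top");e=cam("scene")
print(proj(c,[*carton(0,.064),.016]),proj(e,[*carton(0,.064),.016]))
for q in("logger1_c","logger2_c","logger3_c","logger4_c"):
  for n in("top","scene"):
    print(q,n,[np.round(d["location"]).tolist() for d in env.mark_of(q,n)[:4]])
E
```

```text
tool_pos: [0.5851, 0.2993, 0.1603]
wrist_force: [-0.8, -0.7, -0.1]
width: 0.0352
shift [-23.1 508.7  50.7] turn [ 0.1 -0.2 -3.8] at [0.5851 0.2993 0.1603] F [-0.8 -0.7 -0.1] w 0.0352 t 27.0
[112.95912573 198.40297976] [398.97536018 270.49418668]
logger1_c top [[299.0, 218.0]]
logger1_c scene [[223.0, 160.0]]
logger2_c top []
logger2_c scene [[245.0, 166.0]]
logger3_c top [[372.0, 278.0], [342.0, 222.0]]
logger3_c scene [[197.0, 104.0], [189.0, 143.0]]
logger4_c top []
logger4_c scene [[401.0, 272.0]]
```

```bash
python3 -m jog '[[-23,510,0,0,0,-3.8,0.48],[-23,510,0,0,0,-3.8,0.48],[-23,510,0,0,0,-3.8,0.48],[-23,510,0,0,0,-3.8,0.48],[-23,510,0,0,0,-3.8,0.48],[-23,510,0,0,0,-3.8,0.48],[-23,510,0,0,0,-3.8,0.48],[-23,510,0,0,0,-3.8,0.48],[-23,510,0,0,0,-3.8,0.48],[-23,510,0,0,0,-3.8,0.48],[-23,510,0,0,0,-3.8,0.48],[-23,510,40,0,0,-3.8,0.48],[-23,510,60,0,0,-3.8,0.48],[-23,510,60,0,0,-3.8,0.48]]' |egrep "pos|rot|wid"; python3 -c "
from h import *
go([.511,-.206,.025],-.034)"
```

```text
tool_pos: [0.509, -0.2037, 0.0983]
tool_rot: [[0.999, -0.032, -0.002], [-0.032, -0.999, 0.0], [-0.002, -0.0, -1.0]]
width: 0.044
shift [ 2.2  2.2 73.3] turn [-0.   0.1  0.1] at [ 0.509  -0.2037  0.0983] F [ 0.2 -0.4  0.7] w 0.044 t 29.2
```

```bash
python3 -m jog '[[2,2,30,0,0,0,0.48],[2,2,50,0,0,0,0.48],[2,2,64,0,0,0,0.48],[2,2,73,0,0,0,0.48],[2,2,73,0,0,0,0.48],[2,2,73,0,0,0,0.48]]' 10|egrep "pos|force|wid"; python3 -m jog '[[0,0,0,0,0,0,0.34],[0,0,0,0,0,0,0.34],[0,0,0,0,0,0,0.2],[0,0,0,0,0,0,0.2],[0,0,0,0,0,0,0.2]]'|egrep "pos|force|wid"
```

```text
tool_pos: [0.5114, -0.2061, 0.0262]
wrist_force: [0.0, -0.7, -0.5]
width: 0.0442
tool_pos: [0.5119, -0.2042, 0.0267]
wrist_force: [1.3, 8.2, 5.2]
width: 0.024
```

```bash
python3 -m jog '[[0,-1,0,0,0,0,0],[0,-1,0,0,0,0,0],[0,-1,0,0,0,0,0]]' 40|egrep "pos|force|width"; python3 -m jog '[[0,0,-4,0,0,0,0],[0,0,-8,0,0,0,0],[0,0,-12,0,0,0,0],[0,0,-16,0,0,0,0],[0,0,-20,0,0,0,0]]' |egrep "pos|force|width"; python3 -m jog '[[0,0,-40,0,0,0,0],[0,0,-80,0,0,0,0],[0,0,-110,0,0,0,0],[0,0,-110,0,0,0,0],[0,0,-110,0,0,0,0]]' |egrep "pos|force|width"; python3 -c "
from h import *
go([*carton(0,.010),.15],CY)
e,r=whites();print(proj(e,env.observe()['tool_pos']+[0,0,.009]),*r,sep='\n')"
```

```text
tool_pos: [0.5119, -0.2025, 0.0267]
wrist_force: [0.6, 6.3, 3.1]
width: 0.0239
tool_pos: [0.5132, -0.2037, 0.0486]
wrist_force: [-0.5, -0.1, -1.1]
width: 0.0234
tool_pos: [0.5125, -0.2038, 0.1577]
wrist_force: [-0.2, 0.3, -0.4]
width: 0.0238
shift [  51.6 -450.7    8.9] turn [-0.1 -0.1  3.8] at [ 0.5125 -0.2038  0.1577] F [-0.2  0.3 -0.4] w 0.0238 t 32.2
[221.59562598 125.68314869]
('logger1', [218.0, 129.0], 0.72, [0.429, -0.276])
('logger2', [398.0, 207.0], 0.72, [0.435, 0.24])
('logger3', [198.0, 105.0], 0.76, [0.38, -0.375])
('logger3', [190.0, 145.0], 0.59, [0.514, -0.313])
('logger4', [400.0, 274.0], 0.78, [0.604, 0.303])
('logger4', [371.0, 260.0], 0.49, [0.601, 0.233])
('logger4', [214.0, 221.0], 0.3, [0.684, -0.129])
('logger4', [363.0, 266.0], 0.26, [0.625, 0.223])
('referen', [245.0, 170.0], 0.65, [0.516, -0.144])
```

```bash
python3 -m jog '[[52,-450,0,0,0,3.8,0],[52,-450,0,0,0,3.8,0],[52,-450,0,0,0,3.8,0],[52,-450,0,0,0,3.8,0],[52,-450,0,0,0,3.8,0],[52,-450,0,0,0,3.8,0],[52,-450,0,0,0,3.8,0],[52,-450,0,0,0,3.8,0],[52,-450,0,0,0,3.8,0],[52,-450,0,0,0,3.8,0],[52,-450,0,0,0,3.8,0]]' |egrep "pos|wid"; python3 -c "
from h import *
go([*carton(0,.010),.02],CY)
c=cam('top');e=cam('scene')
for q in('logger1_c','logger2_c','logger3_c','logger4_c'):
  print(q,[at(c,d['location'],.016)[:2].round(3).tolist() for d in env.mark_of(q,'top')[:3]],[at(e,d['location'],.016)[:2].round(3).tolist() for d in env.mark_of(q,'scene')[:3]])
print(carton(0,.064))
"
```

```text
tool_pos: [0.5795, 0.2428, 0.159]
width: 0.0237
shift [ -0.8  -1.7 139. ] turn [-0.2 -0.  -0.1] at [0.5795 0.2428 0.159 ] F [-0.4 -0.5 -0.1] w 0.0237 t 33.9
logger1_c [[0.612, 0.309]] [[0.485, 0.239], [0.622, 0.226]]
logger2_c [[0.506, -0.323]] [[0.623, 0.233]]
logger3_c [[0.357, -0.395], [0.511, -0.329]] [[0.365, -0.381], [0.5, -0.337]]
logger4_c [] [[0.583, 0.305], [0.784, -0.046]]
[0.58432566 0.29868662]
```

```bash
python3 -m jog '[[-1,0,50,0,0,0,0],[-1,0,100,0,0,0,0],[-1,0,130,0,0,0,0],[-1,0,139,0,0,0,0],[-1,0,139,0,0,0,0],[-1,0,139,0,0,0,0]]' |egrep "pos|force|width"; python3 -m jog '[[0,0,2,0,0,0,0],[0,0,4,0,0,0,0],[0,0,6,0,0,0,0],[0,0,7,0,0,0,0],[0,0,7,0,0,0,0]]' |egrep "pos|force|wid";python3 -m jog '[[0,0,1,0,0,0,0],[0,0,2,0,0,0,0],[0,0,2,0,0,0,0]]' |egrep "pos|force|wid"
```

```text
tool_pos: [0.58, 0.2453, 0.022]
wrist_force: [-0.4, 0.8, 0.1]
width: 0.0236
tool_pos: [0.5799, 0.2453, 0.0148]
wrist_force: [0.0, 0.7, -0.7]
width: 0.0237
tool_pos: [0.5798, 0.2452, 0.0127]
wrist_force: [-0.1, 0.2, -0.7]
width: 0.0236
```

```bash
python3 -m jog '[[0,0,1,0,0,0,0],[0,0,2,0,0,0,0],[0,0,2,0,0,0,0]]' |egrep "pos|force|wid";python3 -m jog '[[0,0,1,0,0,0,0],[0,0,2,0,0,0,0],[0,0,2,0,0,0,0]]' |egrep "pos|force|wid"
```

```text
tool_pos: [0.5797, 0.2452, 0.0106]
wrist_force: [0.1, 1.0, -1.0]
width: 0.0234
tool_pos: [0.5796, 0.2452, 0.0084]
wrist_force: [-0.0, -0.4, 0.1]
width: 0.0238
```

```bash
python3 -m jog '[[0,0,1,0,0,0,0],[0,0,2,0,0,0,0],[0,0,2,0,0,0,0]]' |egrep "pos|force|wid"; python3 -m jog '[[0,0,0,0,0,0,0.36],[0,0,0,0,0,0,0.36],[0,0,-30,0,0,0,0.36],[0,0,-80,0,0,0,0.36],[0,0,-130,0,0,0,0.36],[0,0,-150,0,0,0,0.36],[0,0,-150,0,0,0,0.36]]' |egrep "pos|force|wid"; python3 -c "
from h import *
go([.509,-.319,.1],-.034)"
```

```text
tool_pos: [0.5797, 0.2453, 0.0068]
wrist_force: [-1.1, -1.0, 3.4]
width: 0.0236
tool_pos: [0.58, 0.2449, 0.1576]
wrist_force: [-0.6, -1.2, -0.0]
width: 0.0331
shift [-15.  568.4  55. ] turn [-0.2 -0.3 -3.7] at [0.58   0.2449 0.1576] F [-0.6 -1.2 -0. ] w 0.0331 t 38.2
```

```bash
python3 -m jog '[[-15,568,0,0,0,-3.7,0.48],[-15,568,0,0,0,-3.7,0.48],[-15,568,0,0,0,-3.7,0.48],[-15,568,0,0,0,-3.7,0.48],[-15,568,0,0,0,-3.7,0.48],[-15,568,0,0,0,-3.7,0.48],[-15,568,0,0,0,-3.7,0.48],[-15,568,0,0,0,-3.7,0.48],[-15,568,0,0,0,-3.7,0.48],[-15,568,0,0,0,-3.7,0.48],[-15,568,0,0,0,-3.7,0.48],[-15,568,0,0,0,-3.7,0.48],[-15,568,40,0,0,-3.7,0.48],[-15,568,55,0,0,-3.7,0.48],[-15,568,55,0,0,-3.7,0.48]]' |egrep "pos|rot|wid"; python3 -c "
from h import *
go([.509,-.319,.026],-.034)"
```

```text
tool_pos: [0.5085, -0.317, 0.0987]
tool_rot: [[0.999, -0.033, 0.003], [-0.033, -0.999, 0.006], [0.003, -0.006, -1.0]]
width: 0.0442
shift [ 0.4  2.5 72.7] turn [-0.4 -0.2  0. ] at [ 0.5085 -0.317   0.0987] F [ 0.3 -0.3 -0.5] w 0.0442 t 40.0
```

```bash
python3 -m jog '[[0,2,30,0,0,0,0.48],[0,2,50,0,0,0,0.48],[0,2,64,0,0,0,0.48],[0,2,73,0,0,0,0.48],[0,2,73,0,0,0,0.48],[0,2,73,0,0,0,0.48]]' 10|egrep "pos|rot|force|wid"; python3 -m jog '[[0,0,0,0,0,0,0.34],[0,0,0,0,0,0,0.34],[0,0,0,0,0,0,0.2],[0,0,0,0,0,0,0.2],[0,0,0,0,0,0,0.2]]'|egrep "pos|force|wid"
```

```text
tool_pos: [0.5091, -0.319, 0.0265]
tool_rot: [[0.999, -0.034, 0.004], [-0.034, -0.999, 0.005], [0.004, -0.005, -1.0]]
wrist_force: [-0.3, -0.7, 0.2]
width: 0.0442
tool_pos: [0.5093, -0.3185, 0.0268]
wrist_force: [-0.1, 4.4, 4.1]
width: 0.024
```

```bash
python3 -m jog '[[0,0,0,0,0,0,0],[0,0,0,0,0,0,0],[0,0,0,0,0,0,0]]' 40|egrep "pos|force|width"; python3 -m jog '[[0,0,-4,0,0,0,0],[0,0,-8,0,0,0,0],[0,0,-12,0,0,0,0],[0,0,-16,0,0,0,0],[0,0,-20,0,0,0,0]]' |egrep "pos|force|width"; python3 -m jog '[[0,0,-40,0,0,0,0],[0,0,-80,0,0,0,0],[0,0,-110,0,0,0,0],[0,0,-110,0,0,0,0],[0,0,-110,0,0,0,0]]' |egrep "pos|force|width"; python3 -c "
from h import *
go([*carton(0,-.044),.15],CY)
e,r=whites();print(proj(e,env.observe()['tool_pos']+[0,0,.009]),*r,sep='\n')"
```

```text
tool_pos: [0.5093, -0.3185, 0.0268]
wrist_force: [0.5, 2.4, 2.7]
width: 0.0238
tool_pos: [0.5102, -0.3198, 0.0489]
wrist_force: [1.0, 0.1, -0.3]
width: 0.0236
tool_pos: [0.5092, -0.3198, 0.158]
wrist_force: [-0.4, -0.9, -0.7]
width: 0.024
shift [  47.3 -512.9   10.5] turn [-0.3 -0.3  3.8] at [ 0.5092 -0.3198  0.158 ] F [-0.4 -0.9 -0.7] w 0.024 t 43.0
[181.87140925 107.95022375]
('logger1', [376.0, 258.0], 0.64, [0.59, 0.242])
('logger1', [224.0, 168.0], 0.58, [0.538, -0.194])
('logger2', [137.0, 216.0], 0.25, [0.76, -0.302])
('logger3', [198.0, 105.0], 0.64, [0.38, -0.375])
('logger3', [179.0, 109.0], 0.51, [0.416, -0.414])
('logger3', [242.0, 169.0], 0.51, [0.516, -0.151])
('logger4', [402.0, 272.0], 0.77, [0.595, 0.304])
('logger4', [137.0, 216.0], 0.42, [0.76, -0.301])
('referen', [242.0, 170.0], 0.62, [0.52, -0.149])
```

```bash
python3 -m jog '[[47,-512,0,0,0,3.8,0],[47,-512,0,0,0,3.8,0],[47,-512,0,0,0,3.8,0],[47,-512,0,0,0,3.8,0],[47,-512,0,0,0,3.8,0],[47,-512,0,0,0,3.8,0],[47,-512,0,0,0,3.8,0],[47,-512,0,0,0,3.8,0],[47,-512,0,0,0,3.8,0],[47,-512,0,0,0,3.8,0],[47,-512,0,0,0,3.8,0],[47,-512,0,0,0,3.8,0]]' |egrep "pos|wid"; python3 -c "
from h import *
go([*carton(0,-.044),.02],CY)"
```

```text
tool_pos: [0.5734, 0.1887, 0.1606]
width: 0.0234
shift [ -0.6  -1.8 140.6] turn [-0.3 -0.3 -0.2] at [0.5734 0.1887 0.1606] F [-0.  -0.4 -0.9] w 0.0234 t 44.9
```

```bash
python3 -m jog '[[0,0,50,0,0,0,0],[0,0,100,0,0,0,0],[0,0,130,0,0,0,0],[0,0,140,0,0,0,0],[0,0,140,0,0,0,0],[0,0,140,0,0,0,0]]' |egrep "pos|force|width"; python3 -m jog '[[0,0,3,0,0,0,0],[0,0,6,0,0,0,0],[0,0,9,0,0,0,0],[0,0,11,0,0,0,0],[0,0,11,0,0,0,0]]' |egrep "pos|force|wid"
```

```text
tool_pos: [0.5758, 0.1893, 0.0226]
wrist_force: [0.6, 0.4, -0.5]
width: 0.0235
tool_pos: [0.5755, 0.1894, 0.0112]
wrist_force: [0.1, 0.6, -0.0]
width: 0.0238
```

```bash
python3 -m jog '[[0,0,1,0,0,0,0],[0,0,2,0,0,0,0],[0,0,2,0,0,0,0]]' |egrep "pos|force|wid"
```

```text
tool_pos: [0.5755, 0.1894, 0.0091]
wrist_force: [0.8, -0.6, -0.9]
width: 0.0233
```

Going 2.5 mm more, then release. After that I'll lift and look at the desiccant from clear.

```bash
python3 -m jog '[[0,0,1,0,0,0,0],[0,0,2.5,0,0,0,0],[0,0,2.5,0,0,0,0]]' |egrep "pos|force|wid"; python3 -m jog '[[0,0,0,0,0,0,0.36],[0,0,0,0,0,0,0.36],[0,0,-30,0,0,0,0.36],[0,0,-80,0,0,0,0.36],[0,0,-130,0,0,0,0.36],[0,0,-150,0,0,0,0.36],[0,0,-150,0,0,0,0.36]]' |egrep "pos|force|wid"; python3 -m jog '[[-100,150,0,0,0,0,0.7],[-100,150,0,0,0,0,0.7],[-100,150,0,0,0,0,0.7],[-100,150,0,0,0,0,0.7],[-100,150,0,0,0,0,0.7]]' |egrep pos
python3 - <<'E'
from h import *
for n in("top","scene"):
  cc=cam(n)
  if n=="top": save(cc,"h1.png",(60,140,300,300),3.3)
  for d in env.outline_of("desiccant_c",n)[:4]:
    ys,xs=np.nonzero(d["pixels"])
    P=np.array([at(cc,(x,y),.022 if n=="top" else .018)[:2] for x,y in zip(xs,ys)],np.float32)*1000
    print(n,round(d["confidence"],2),d["extent"],cv2.minAreaRect(P))
  print([at(cc,d["location"],.011)[:2].round(3).tolist() for d in env.mark_of("desiccant_c",n)])
  for q in("logger1_c","logger2_c","logger3_c","logger4_c"): print(q,[at(cc,d['location'],.016)[:2].round(3).tolist() for d in env.mark_of(q,n)[:3]])
E
```

```text
tool_pos: [0.5757, 0.1894, 0.0069]
wrist_force: [-0.9, 1.0, 1.7]
width: 0.0234
tool_pos: [0.5752, 0.1887, 0.1578]
wrist_force: [0.1, -0.3, -0.7]
width: 0.0331
tool_pos: [0.4599, 0.05, 0.1544]
top 0.86 [261.7, 151.6, 283.1, 178.4] ((670.4889526367188, -137.92684936523438), (36.09012985229492, 82.49201202392578), 62.78018569946289)
top 0.81 [256.2, 97.7, 297.4, 136.3] ((807.2828979492188, -156.19468688964844), (56.76998519897461, 119.99374389648438), 49.20407485961914)
top 0.37 [89.1, 157.7, 174.4, 178.8] ((669.4423828125, 250.86431884765625), (236.40567016601562, 42.42558288574219), 84.5533676147461)
[[0.673, -0.144], [0.812, -0.144]]
logger1_c [[0.593, 0.242]]
logger2_c []
logger3_c [[0.359, -0.406], [0.576, 0.185]]
logger4_c [[0.591, 0.299]]
scene 0.84 [149.3, 242.8, 200.9, 281.5] ((809.9951171875, -155.8341064453125), (63.90471267700195, 114.22391510009766), 49.36209487915039)
scene 0.56 [196.7, 209.2, 232.3, 239.5] ((676.8792724609375, -137.06814575195312), (49.083587646484375, 86.92452239990234), 62.471458435058594)
[[0.681, -0.133], [0.812, -0.16]]
logger1_c [[0.585, 0.25]]
logger2_c []
logger3_c [[0.368, -0.387], [0.579, 0.187]]
logger4_c [[0.592, 0.3], [0.778, 0.136]]
```

View pics/h1.png

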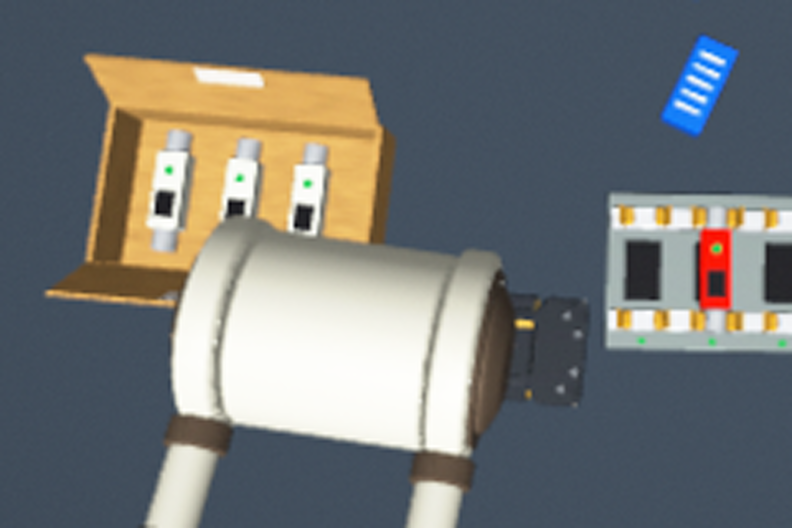

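The top view shows three white loggers flat side by side in the carton at px (170,190), (240,185) and (310,190), both flaps back, the red one in its clips, and the blue block undisturbed at (700,85). That puts the block at (0.671,-0.138), long axis at -27°. Going to it now.

```bash
python3 -c "
from h import *
go([.672,-.138,.1],-.475)
print(env.observe()['joints'].round(2))"
```

```text
shift [229.  165.6  57.2] turn [-0.5 -0.5 21.4] at [0.4605 0.0498 0.1559] F [ 0.2 -0.8 -1. ] w 0.0646 t 49.2
[-0.16 -0.1   1.97  0.01  1.27  1.51]
```

```bash
python3 -m jog '[[229,166,0,0,0,21.4,0.7],[229,166,0,0,0,21.4,0.7],[229,166,0,0,0,21.4,0.7],[229,166,0,0,0,21.4,0.7],[229,166,0,0,0,21.4,0.7],[229,166,0,0,0,21.4,0.7],[229,166,57,0,0,21.4,0.7],[229,166,57,0,0,21.4,0.7],[229,166,57,0,0,21.4,0.7]]' 10|egrep "pos|wid"
python3 - <<'E'
from h import *
for n in("scene","top"):
  cc=cam(n)
  for d in env.outline_of("desiccant_c",n)[:4]:
    ys,xs=np.nonzero(d["pixels"])
    P=np.array([at(cc,(x,y),.022 if n=="top" else .018)[:2] for x,y in zip(xs,ys)],np.float32)*1000
    print(n,round(d["confidence"],2),d["extent"],cv2.minAreaRect(P))
go([.672,-.138,.03],-.475)
E
```

```text
tool_pos: [0.6722, -0.138, 0.1018]
width: 0.0645
scene 0.84 [194.4, 211.2, 232.0, 238.0] ((678.4999389648438, -135.70327758789062), (45.11597442626953, 81.7200698852539), 60.061222076416016)
scene 0.83 [149.7, 243.7, 203.3, 281.1] ((810.4954833984375, -156.09097290039062), (63.684532165527344, 114.57571411132812), 50.41178512573242)
scene 0.26 [351.0, 182.9, 448.5, 249.6] ((451.99017333984375, 239.97091674804688), (234.69898986816406, 70.85823822021484), 84.40164184570312)
top 0.48 [267.2, 152.7, 279.4, 162.1] ((686.794677734375, -144.9042510986328), (38.59047317504883, 19.154293060302734), 61.984336853027344)
shift [-2.2  0.6 72.8] turn [-0.6 -0.6 -0. ] at [ 0.6732 -0.1388  0.1028] F [0.4 0.5 0.5] w 0.0645 t 50.5
```

Desiccant unmoved. Descending in stages.

```bash
python3 -m jog '[[0,0,40,-0.6,-0.6,0,0.7],[0,0,65,-0.6,-0.6,0,0.7],[0,0,82,-0.6,-0.6,0,0.7],[0,0,82,-0.6,-0.6,0,0.7],[0,0,82,-0.6,-0.6,0,0.7]]' |egrep "pos|force"; python3 -m jog '[[0,0,4,0,0,0,0.7],[0,0,8,0,0,0,0.7],[0,0,8,0,0,0,0.7]]' |egrep "pos|force";python3 -m jog '[[0,0,2,0,0,0,0.7],[0,0,4,0,0,0,0.7],[0,0,4,0,0,0,0.7]]' |egrep "pos|force"
```

```text
tool_pos: [0.6755, -0.1389, 0.0225]
wrist_force: [-0.1, 0.3, -0.3]
tool_pos: [0.6752, -0.1388, 0.0141]
wrist_force: [0.6, 0.1, -0.7]
tool_pos: [0.675, -0.1387, 0.0098]
wrist_force: [-0.7, 0.5, 0.7]
```

```bash
python3 -m jog '[[0,0,2,0,0,0,0.7],[0,0,4,0,0,0,0.7],[0,0,4,0,0,0,0.7]]' |egrep "pos|force"; python3 -m jog '[[0,0,0,0,0,0,0.5],[0,0,0,0,0,0,0.44],[0,0,0,0,0,0,0.3],[0,0,0,0,0,0,0.3],[0,0,0,0,0,0,0.3],[0,0,0,0,0,0,0.3]]'|egrep "pos|rot|force|wid"
```

```text
tool_pos: [0.6748, -0.1386, 0.0055]
wrist_force: [-0.7, 0.8, 0.2]
tool_pos: [0.6748, -0.1387, 0.0055]
tool_rot: [[0.889, -0.458, 0.001], [-0.458, -0.889, -0.001], [0.001, 0.001, -1.0]]
wrist_force: [-0.0, 0.8, 1.7]
width: 0.0359
```

```bash
python3 -m jog '[[0,0,0,0,0,0,0.2],[0,0,0,0,0,0,0.2],[0,0,-30,0,0,0,0.2],[0,0,-80,0,0,0,0.2],[0,0,-130,0,0,0,0.2],[0,0,-165,0,0,0,0.2],[0,0,-165,0,0,0,0.2],[0,0,-165,0,0,0,0.2]]' 35|egrep "pos|force|wid"; python3 -c "
from h import *
go([*carton(0,-.017),.17],CY+np.pi/2)"
```

```text
tool_pos: [0.6737, -0.1381, 0.1685]
wrist_force: [0.1, 0.3, -1.1]
width: 0.0355
shift [-249.7 -272.1   -1.4] turn [-1.000e-01  1.000e-01 -1.116e+02] at [ 0.6737 -0.1381  0.1685] F [ 0.1  0.3 -1.1] w 0.0355 t 54.0
```

```bash
python3 -m jog '[[-250,-272,0,0,0,-111.6,0.2],[-250,-272,0,0,0,-111.6,0.2],[-250,-272,0,0,0,-111.6,0.2],[-250,-272,0,0,0,-111.6,0.2],[-250,-272,0,0,0,-111.6,0.2],[-250,-272,0,0,0,-111.6,0.2],[-250,-272,0,0,0,-111.6,0.2],[-250,-272,0,0,0,-111.6,0.2],[-250,-272,0,0,0,-111.6,0.2],[-250,-272,0,0,0,-111.6,0.2],[-250,-272,0,0,0,-111.6,0.2],[-250,-272,0,0,0,-111.6,0.2],[-250,-272,0,0,0,-111.6,0.2],[-250,-272,0,0,0,-111.6,0.2]]'|egrep "pos|rot|force|wid"; python3 -c "
from h import *
go([*carton(0,-.017),.06],CY+np.pi/2)
for n in('top','scene'):
  c=cam(n);print([np.round(d['location']).tolist() for d in env.mark_of('desiccant_c',n)],proj(c,env.observe()['tool_pos']+[0,0,.006]))"
```

```text
tool_pos: [0.5757, 0.2181, 0.168]
tool_rot: [[0.099, 0.995, -0.003], [0.995, -0.099, -0.0], [-0.001, -0.003, -1.0]]
wrist_force: [-0.2, -1.3, 0.2]
width: 0.0351
shift [1.00e-01 9.00e-01 1.08e+02] turn [-0.2  0.  -0. ] at [0.5757 0.2181 0.168 ] F [-0.2 -1.3  0.2] w 0.0351 t 55.8
[[125.0, 195.0], [274.0, 120.0]] [122.22779874 192.24440868]
[[175.0, 264.0], [377.0, 217.0]] [380.85713995 216.29934932]
```

The body is 189 mm wide and would hit the raised flaps with this yaw. At 30° to the carton's x axis it clears them and the block still bridges two loggers, so I'll turn back 60°.

```bash
python3 -m jog '[[2,6,0,0,0,60,0.2],[2,6,0,0,0,60,0.2],[2,6,0,0,0,60,0.2],[2,6,0,0,0,60,0.2],[2,6,0,0,0,60,0.2],[2,6,0,0,0,60,0.2],[2,6,0,0,0,60,0.2],[2,6,0,0,0,60,0.2],[2,6,0,0,0,60,0.2]]'|egrep "pos|force|wid";python3 -m jog '[[0,0,50,0,0,0,0.2],[0,0,90,0,0,0,0.2],[0,0,110,0,0,0,0.2],[0,0,122,0,0,0,0.2],[0,0,122,0,0,0,0.2],[0,0,122,0,0,0,0.2]]'|egrep "pos|rot|force|wid"; python3 -c "
from h import *
go([.5815,.2205,.034],CY+np.pi/6)"
```

```text
tool_pos: [0.5822, 0.2196, 0.1687]
wrist_force: [-1.2, -0.6, -0.2]
width: 0.0353
tool_pos: [0.5833, 0.2198, 0.0484]
tool_rot: [[0.911, 0.413, 0.001], [0.413, -0.911, 0.0], [0.001, 0.0, -1.0]]
wrist_force: [-0.6, 0.3, 0.7]
width: 0.0355
shift [-1.4 -1.4 14.4] turn [ 0.  -0.1  0.1] at [0.5833 0.2198 0.0484] F [-0.6  0.3  0.7] w 0.0355 t 57.8
```

```bash
python3 -m jog '[[0,0,4,0,0,0,0.2],[0,0,8,0,0,0,0.2],[0,0,11,0,0,0,0.2],[0,0,12,0,0,0,0.2],[0,0,12,0,0,0,0.2]]'|egrep "pos|force|wid";python3 -m jog '[[0,0,1,0,0,0,0.2],[0,0,2,0,0,0,0.2],[0,0,2,0,0,0,0.2]]'|egrep "pos|force|wid"
```

```text
tool_pos: [0.5832, 0.2198, 0.0362]
wrist_force: [0.1, 0.4, -0.3]
width: 0.0356
tool_pos: [0.5831, 0.2198, 0.0341]
wrist_force: [0.3, 0.4, 0.6]
width: 0.0355
```

```bash
python3 -m jog '[[0,0,1,0,0,0,0.2],[0,0,1,0,0,0,0.2]]'|egrep "pos|force|wid";python3 -m jog '[[0,0,0,0,0,0,0.48],[0,0,0,0,0,0,0.48],[0,0,-10,0,0,0,0.48],[0,0,-50,0,0,0,0.48],[0,0,-100,0,0,0,0.48],[0,0,-140,0,0,0,0.48],[0,0,-150,0,0,0,0.48],[0,0,-150,0,0,0,0.48]]'|egrep "pos|force|wid"; python3 -c "
from h import *
go([*carton(-.140,0),.18],CY)
for n in('top','scene'):
  c=cam(n);print([at(c,d['location'],.039)[:2].round(3) for d in env.mark_of('desiccant_c',n)],carton(0,-.017))
  for q in ('flap_near_edge','flap_far_edge'): print(q,[at(c,d['location'],.116)[:2].round(3) for d in env.mark_of(q,n)])
"
```

```text
tool_pos: [0.5833, 0.2198, 0.0335]
wrist_force: [-1.4, -0.8, 2.2]
width: 0.0353
tool_pos: [0.5832, 0.2197, 0.1834]
wrist_force: [-0.8, -0.4, -0.1]
width: 0.0439
shift [-119.6  -86.2    3.3] turn [-0.  -0.1 30.1] at [0.5832 0.2197 0.1834] F [-0.8 -0.4 -0.1] w 0.0439 t 60.1
[array([0.579, 0.215]), array([ 0.802, -0.146]), array([0.686, 0.257])] [0.57631975 0.21808324]
flap_near_edge [array([0.485, 0.246])]
flap_far_edge [array([0.668, 0.224]), array([0.556, 0.16 ])]
[array([0.583, 0.212]), array([ 0.761, -0.303]), array([ 0.81 , -0.143])] [0.57631975 0.21808324]
flap_near_edge [array([0.489, 0.248]), array([ 0.795, -0.256])]
flap_far_edge [array([0.667, 0.225]), array([0.819, 0.142])]
```

```bash
python3 -m jog '[[-120,-86,0,0,0,30,0],[-120,-86,0,0,0,30,0],[-120,-86,0,0,0,30,0],[-120,-86,0,0,0,30,0],[-120,-86,0,0,0,30,0],[-120,-86,0,0,0,30,0]]' 20|egrep "pos|rot|wid";python3 -m jog '[[0,0,40,0,0,0,0],[0,0,80,0,0,0,0],[0,0,95,0,0,0,0],[0,0,95,0,0,0,0],[0,0,95,0,0,0,0],[0,0,95,0,0,0,0]]'|egrep "pos|force|wid"; python3 -c "
from h import *
go([*carton(-.02,0),.085],CY)"
```

```text
tool_pos: [0.439, 0.2481, 0.1827]
tool_rot: [[0.995, -0.097, -0.0], [-0.097, -0.995, 0.0], [-0.0, -0.0, -1.0]]
width: 0.0008
tool_pos: [0.4403, 0.2485, 0.0893]
wrist_force: [0.5, 0.6, 0.3]
width: 0.0002
shift [118.3   0.    4.6] turn [-0.1 -0.1  0.1] at [0.4403 0.2485 0.0893] F [0.5 0.6 0.3] w 0.0002 t 62.0
```

```bash
python3 -m jog '[[15,0,4,0,0,0,0],[30,0,4,0,0,0,0],[40,0,4,0,0,0,0],[50,0,4,0,0,0,0],[60,0,4,0,0,0,0],[70,0,4,0,0,0,0],[80,0,4,0,0,0,0],[90,0,4,0,0,0,0],[100,0,4,0,0,0,0],[110,0,4,0,0,0,0],[118,0,4,0,0,0,0],[118,0,4,0,0,0,0]]'|egrep "pos|force";python3 -c "
from h import *
for n in('top','scene'):
  c=cam(n);print(n,[np.round(d['location']).tolist() for d in env.mark_of('flap_near_edge',n)],[proj(c,[*carton(-.064+.062*np.cos(a)),.0615+.062*np.sin(a)]).round() for a in (0,.4,2.0)])"
```

```text
tool_pos: [0.5586, 0.2369, 0.0858]
wrist_force: [-0.5, 0.1, 0.4]
top [[128.0, 201.0]] [array([131., 199.]), array([127., 200.]), array([118., 232.])]
scene [[383.0, 238.0], [222.0, 274.0]] [array([378., 246.]), array([381., 239.]), array([401., 205.])]
```

```bash
python3 -m jog '[[0,0,4,0,0,0,0],[0,0,8,0,0,0,0],[0,0,12,0,0,0,0],[0,0,16,0,0,0,0],[0,0,16,0,0,0,0]]'|egrep "pos|force";python3 -m jog '[[0,0,2,0,0,0,0],[0,0,4,0,0,0,0],[0,0,4,0,0,0,0]]'|egrep "pos|force";python3 -m jog '[[0,0,2,0,0,0,0],[0,0,3,0,0,0,0],[0,0,3,0,0,0,0]]'|egrep "pos|force"
```

```text
tool_pos: [0.5572, 0.237, 0.0691]
wrist_force: [-0.5, 0.2, 0.6]
tool_pos: [0.5571, 0.237, 0.0649]
wrist_force: [-0.1, 0.6, 0.1]
tool_pos: [0.557, 0.237, 0.0617]
wrist_force: [0.1, 0.5, 0.7]
```

```bash
python3 -m jog '[[0,0,1,0,0,0,0],[0,0,2,0,0,0,0],[0,0,2,0,0,0,0]]'|egrep "pos|force";python3 -m jog '[[0,0,1,0,0,0,0],[0,0,2,0,0,0,0],[0,0,2,0,0,0,0]]'|egrep "pos|force"
```

```text
tool_pos: [0.5569, 0.237, 0.0596]
wrist_force: [-0.2, -0.1, -0.1]
tool_pos: [0.5568, 0.237, 0.0575]
wrist_force: [-0.0, -0.2, 0.9]
```

```bash
python3 -m jog '[[0,0,1,0,0,0,0],[0,0,2,0,0,0,0],[0,0,2,0,0,0,0]]'|egrep "pos|force";python3 -m jog '[[0,0,1,0,0,0,0],[0,0,1,0,0,0,0]]'|egrep "pos|force";python3 -c "
from h import *
c=cam('scene');print([np.round(d['location']).tolist() for d in env.mark_of('flap_near_edge','scene')],[proj(c,[*carton(-.064+.062*np.cos(a)),.0615+.062*np.sin(a)]).round() for a in (0,.1,.2)])"
```

```text
tool_pos: [0.5569, 0.237, 0.0561]
wrist_force: [-1.8, -1.9, 5.6]
tool_pos: [0.557, 0.237, 0.0561]
wrist_force: [-3.9, -0.3, 8.1]
[[379.0, 245.0]] [array([378., 246.]), array([378., 245.]), array([379., 243.])]
```

```bash
python3 -m jog '[[0,0,-60,0,0,0,0],[0,0,-110,0,0,0,0],[0,0,-120,0,0,0,0],[0,0,-120,0,0,0,0],[60,0,-120,0,0,0,0],[120,0,-120,0,0,0,0],[155,0,-120,0,0,0,0],[155,0,-120,0,0,0,0],[155,0,-120,0,0,0,0],[155,0,-120,0,0,0,0]]'|egrep "pos|rot|force";python3 -m jog '[[0,0,40,0,0,0,0],[0,0,80,0,0,0,0],[0,0,98,0,0,0,0],[0,0,98,0,0,0,0],[0,0,98,0,0,0,0],[0,0,98,0,0,0,0]]'|egrep "pos|force"; python3 -c "
from h import *
go([*carton(.022,0),.080],CY)"
```

```text
tool_pos: [0.7099, 0.2224, 0.1758]
tool_rot: [[0.995, -0.096, -0.001], [-0.096, -0.995, 0.0], [-0.001, -0.0, -1.0]]
wrist_force: [-0.2, 0.6, 0.0]
tool_pos: [0.7112, 0.2227, 0.0803]
wrist_force: [0.3, 0.3, -0.5]
shift [-111.8    0.6   -0. ] turn [-0.1 -0.2  0.2] at [0.7112 0.2227 0.0803] F [ 0.3  0.3 -0.5] w 0.0008 t 68.5
```

```bash
python3 -m jog '[[-15,0,0,0,0,0,0],[-28,0,0,0,0,0,0],[-38,0,0,0,0,0,0],[-48,0,0,0,0,0,0],[-58,0,0,0,0,0,0],[-68,0,0,0,0,0,0],[-78,0,0,0,0,0,0],[-88,0,0,0,0,0,0],[-98,0,0,0,0,0,0],[-106,0,0,0,0,0,0],[-112,0,0,0,0,0,0],[-112,0,0,0,0,0,0]]'|egrep "pos|force";python3 -m jog '[[0,0,5,0,0,0,0],[0,0,10,0,0,0,0],[0,0,15,0,0,0,0],[0,0,20,0,0,0,0],[0,0,22,0,0,0,0],[0,0,22,0,0,0,0]]'|egrep "pos|force"; python3 -m jog '[[0,0,1,0,0,0,0],[0,0,2,0,0,0,0],[0,0,2,0,0,0,0]]'|egrep "pos|force"
```

```text
tool_pos: [0.5991, 0.2335, 0.0798]
wrist_force: [-0.1, -0.3, -0.1]
tool_pos: [0.5991, 0.2335, 0.0576]
wrist_force: [-0.1, -0.4, -0.1]
tool_pos: [0.5994, 0.2335, 0.0561]
wrist_force: [-0.7, -0.3, 3.8]
```

```bash
python3 -m jog '[[0,0,1,0,0,0,0],[0,0,1,0,0,0,0]]'|egrep "pos|force"; python3 -m jog '[[0,0,-60,0,0,0,0],[0,0,-120,0,0,0,0],[0,0,-140,0,0,0,0],[0,0,-140,0,0,0,0],[-140,250,-140,0,0,0,0],[-140,250,-140,0,0,0,0],[-140,250,-140,0,0,0,0],[-140,250,-140,0,0,0,0],[-140,250,-140,0,0,0,0],[-140,250,-140,0,0,0,0],[-140,250,-140,0,0,0,0]]'|egrep "pos|force"
python3 - <<'E'
from h import *
c=cam("top");e=cam("scene")
a=cv2.resize(c["image"][75:265,75:385],(560,343),interpolation=cv2.INTER_CUBIC)
b=cv2.resize(e["image"][180:320,310:450],None,fx=1.7,fy=1.7,interpolation=cv2.INTER_CUBIC)[:,:238]
b=cv2.copyMakeBorder(b,0,343-b.shape[0],0,0,0)
cv2.imwrite("pics/end.png",np.hstack([a,b]))
for n,cc in(("top",c),("scene",e)):
  for q in('flap_near_edge','flap_far_edge'):print(n,q,[(np.round(d['location'],1).tolist(),at(cc,d['location'],.0615)[:2].round(3)) for d in env.mark_of(q,n)[:2]])
print(carton(-.002),carton(.002))
E
```

```text
tool_pos: [0.5994, 0.2336, 0.0561]
wrist_force: [-3.5, -1.8, 6.8]
tool_pos: [0.4351, -0.0014, 0.1938]
wrist_force: [0.1, 0.1, 0.6]
top flap_near_edge []
top flap_far_edge [([132.5, 197.8], array([0.579, 0.231]))]
scene flap_near_edge [([378.1, 249.5], array([0.584, 0.239])), ([376.6, 248.2], array([0.582, 0.235]))]
scene flap_far_edge [([376.7, 250.6], array([0.588, 0.237]))]
[0.57600979 0.23519768] [0.57999021 0.23480232]
```

View pics/end.png

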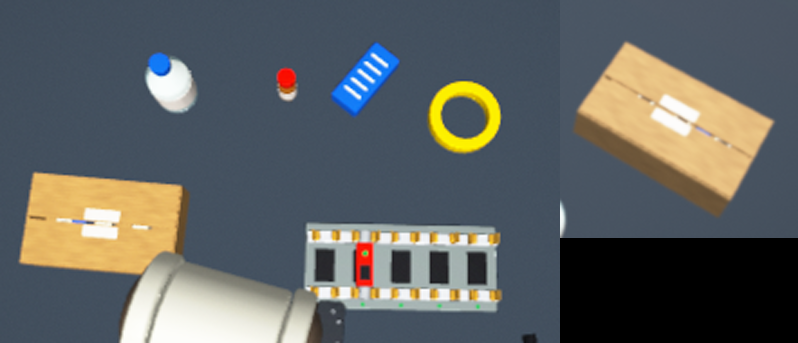

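Both flaps lie flat, meeting at a thin seam at px (100,222), with white and blue showing through it. The strip holds only the red logger at (365,265). The bottle, vial, tape and large block are where they were. Handing in.

```bash
python3 -c "
from workcell import env
print(env.finish_job(), env.observe()['time'])"
```

```text
the job is handed in; nothing more can be done
the job is handed in; nothing more can be done
```

The job is handed in at about 71 s on the robot's clock. I folded both flaps back to about 2.0 rad. I then pulled all three white loggers present and laid them flat side by side on the carton floor. The small blue desiccant went on top, bridging two of them, and I pressed both flaps down flat.

**Last checks:**
- **Final picture:** both flaps are flat with a thin seam, and white and blue show through it. The red logger is in its clips, and the bottle, vial, tape and large blue block are where they were.
- **Flap contact:** both flaps came up firm at the same height, about 63 mm at the fingertips. Neither check saw under the closed lid; the loggers were seen flat before the desiccant went in.

**What went wrong or disagreed:**
- **Fingertip height:** the tips ended about 7 mm behind the TCP, not 14 mm ahead as `env.nose_length` says.
- **First flap push:** this made the first push pass over the near flap without touching it.
- **First grip:** this made the first grip close on top of the end logger with about 28 N up on the wrist. The logger stayed in its clips and came out normally on the second grip, though it sat slightly skewed in the fingers (26 mm instead of 24).
- **End network check:** the network found no near-flap edge in the top camera. The scene camera placed it within about 1 cm of the expected closed position.

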